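# Pull the urgent job from the back of the roller queue

## Robot

A 6-joint arm with a two-finger parallel gripper is mounted at the origin on a cart in front of the work surface, level with it; the furniture and walls round the work are solid. World frame = base frame: x ahead of the robot, y to its left, z up, the work surface at z = 0. Lengths are in m, angles in rad, forces in N, time in s.
With the tool pointing down it reaches from about 0.35 to 0.85 m from the base axis. Payload 8.1 kg.
Tool frame: the origin (TCP) lies midway between the tips of the shut fingers; the grasp point (between the pads) lies 19 mm behind it (robot.tcp_to_grasp is the distance from the TCP to the grasp point, in m); z points along the fingers, y is the direction in which the jaws open and shut (so a half turn about z gives the same grasp; the last joint's range is limited). The gripper opens to 93 mm and grips with 3 to 60 N. Pads are 15 mm wide; open, the fingers measure 128 mm over their backs; the gripper's body (75 mm by 188 mm) begins 65 mm behind the grasp point.
Start: joints at [1.161, 0.13, 1.488, -0, 1.523, -0.085], TCP at [0.191, 0.569, 0.185] pointing down, gripper open.
Joint ranges: [-2.96, 2.96], [-0.89, 2.26], [0.02, 2.5], [-1.34, 4.48], [0, 2.73], [-2.66, 2.66]. Speed limits (rad/s): [2.39, 2.39, 2.79, 3.14, 3.14, 3.14].

## Interface

Orientations are given as a rotation vector (axis times angle).
In Python, from plant import robot gives the robot as it stands.
- The arm moves only by the tool send_rows, never from a script. Its argument "series" is a list of rows, each an object of numbers: "wx", "wy", "wz": the turn, a rotation vector about the world's x, y, z in rad; "dx", "dy", "dz": the shift along the world's x, y, z in cm; "fingers": the closure in counts, from 0 (fully open) to 255 (shut). In form: [{"wx": .., "wy": .., "wz": .., "dx": .., "dy": .., "dz": .., "fingers": ..}, ...]. A call has 1 to 20 rows; each row shifts and turns the pose as measured when the row begins; what a row does not reach is not made up. A row lasts 1/12 s, in which the tool goes at most 41.7 mm and 7.16 degrees, less where a joint would pass 70% of its speed; a pose out of reach is approached as far as the arm can. A call is refused whole if a number of a shift passes 4.17 or a number of a turn 0.125, either way. A call with a gripper value outside its range is refused whole. The fingers move at their own pace and stop on an object; "newtons" is the grip in N (left out, the last holds). Time passes only in rows, so rows that do not move let the fingers close. It gives the time, the measured TCP pose, the force and the opening at its end, in the units of the state.
- robot.read_state(): the state, without advancing time (a new reading comes with each control period).
- robot.read_camera(name): name is "side" or "top"; returns the picture (400x640x3 uint8, red, green, blue); there is no depth.
- robot.camera_info(name): a dict with "intrinsics" (3x3 intrinsics, pixels), "k1" (the pictures are not rectified: a ray, as slopes to the right and down, at radius r is drawn at 1 + k1 r^2 times it, then the intrinsics apply), "extrinsics" (4x4, takes a point from world to camera coordinates). Camera axes: x right, y up, looking along -z (the intrinsics and any distortion apply to the point x, -y, -z); pixel columns grow to the right and rows downward; lengths in m; the calibration is good to about 2 mm. A picture is of the moment at which its call begins. camera_info takes no time and is no camera call.
- robot.close_job(): hands the job in, once; it reports no verdict.
The state is a dict: "t": time; "q": joint angles; "dq": joint speeds; "joint_torque": joint torques, N m; "tool_pos": TCP position; "orientation": TCP orientation; "force": force on the tool from outside, world axes, zero at the start; "wrist_torque": the same for the moment, N m; "opening": finger opening in m.
Only numpy, scipy, OpenCV 4.12 (cv2) and the standard library are available. Lean on these libraries where they do the work, as an engineer would, in place of code of your own. Each camera call takes 0.05 s, during which the arm holds its last target.

## Task

Three job caddies queue on the roller track, and the one at the back, with the blue circuit board in it, is urgent: get it out and seat it squarely, flat on the base of the test nest. A caddy can leave the track only by rolling it to the bay at the end stop and lifting it straight up, so first clear the other two onto the side tray, standing side by side; once the board is in the nest, put those two back on the track in the same order and places as before, so the front one is again at the end stop. Keep the caddies upright and leave the other things on the bench alone.

Things in the scene. Friction and masses are not known exactly. Their poses are not given: they have to be found in the camera images.
- caddy_board: Grey job caddy with a blue circuit board and a hexagonal adapter (urgent). Starts last in the queue. Foot 102 (x) x 116 (y) x 6 mm; tray 79 x 112 mm, walls to z = 33 mm; aluminium grip bar across the middle, 66 mm long in x, 12 mm thick in y, z = 70 to 86 mm, on posts at x = +-29 mm: pinch it along y. 0.25 to 0.6 kg, contents fixed in. Origin: centre of the foot's underside.
- caddy_fan: Grey job caddy with a square black fan and two yellow plugs. Starts first or second in the queue. Foot 102 (x) x 116 (y) x 6 mm; tray 79 x 112 mm, walls to z = 33 mm; aluminium grip bar across the middle, 66 mm long in x, 12 mm thick in y, z = 70 to 86 mm, on posts at x = +-29 mm: pinch it along y. 0.25 to 0.6 kg, contents fixed in. Origin: centre of the foot's underside.
- caddy_terminal: Grey job caddy with a white terminal block and a gold ribbed resistor. Starts first or second in the queue. Foot 102 (x) x 116 (y) x 6 mm; tray 79 x 112 mm, walls to z = 33 mm; aluminium grip bar across the middle, 66 mm long in x, 12 mm thick in y, z = 70 to 86 mm, on posts at x = +-29 mm: pinch it along y. 0.25 to 0.6 kg, contents fixed in. Origin: centre of the foot's underside.
- track: Fixed roller track, 136 x 430 mm, its y running towards the end stop. Origin: under its centre, on the bench. Roller tops z = 30 mm. Inside: 108 mm wide, y = -206 (rear wall) to +206 mm (stop). For y < 72 mm keeper strips (z = 41 to 44 mm, inner edges x = +-44 mm) overlap the caddies' feet by 7 mm a side: there a caddy only rolls, with some 0.5 N, and stays where left.
- bay (a point): Centre of the track's open bay (track y = +139 mm), at roller-top height. The bay has no keepers from y = 72 to 206 mm; its sides and stop flare outward up to z = 56 mm, 3 mm of play each side of a foot below. Only here can a caddy be lifted straight up or let down.
- end_stop (a point): Centre of the end stop's face, at roller-top height. Caddies start closed up, their y along the track's y: the first foot 2 to 6 mm from the stop, then gaps of 5 to 14 mm. Seen from here, -y of the track leads back along the queue.
- tray: Black side tray, 146 (x) x 300 (y) mm, rim 14 mm high and 4 mm thick, floor 4 mm above the bench. Holds two caddies side by side along its y, for example centred at y = +-70 mm with their y along the tray's. Origin: under its centre, on the bench.
- nest: Aluminium test nest, base plate 132 (x) x 150 (y) mm, with a low socket block on its -x edge (to x = -88 mm, z = 25 mm) and steel corner lugs that locate a caddy's foot with 3 mm of play each side and flare outward up to z = 35 mm. The foot seats on the base, z = 12 mm, its y along the nest's y, either way round. Origin: under its centre, on the bench.
- side_cutters: Red-handled side cutters, 58 x 134 x 20 mm, lying loose at the right of the work: leave alone. Origin: centre of the underside.
- flux_pot: Small round pot with yellow lid, 41 mm across, 22 mm high, at the right of the work: leave alone. Origin: centre of the underside.

How it is judged:
On the way, in this order (a step that is already met when the one before it is completed fails the run):
1. the fan caddy and the terminal caddy both stand upright on the side tray, let go (x of caddy_fan in the frame of tray between -0.032 and 0.032 m and y of caddy_fan in the frame of tray between -0.105 and 0.105 m and z of each of caddy_fan, caddy_terminal in the frame of tray below 0.009 m and angle between each of caddy_fan, caddy_terminal's own z axis and vertical below 0.06 rad and contact force between the fingers and caddy_fan below 0.2 N and linear speed of each of caddy_fan, caddy_terminal below 0.03 m/s and x of caddy_terminal in the frame of tray between -0.032 and 0.032 m and y of caddy_terminal in the frame of tray between -0.105 and 0.105 m and contact force between the fingers and caddy_terminal below 0.2 N), for 0.2 s.
2. the board caddy sits in the nest, flat on its base, let go, the others still off the track (horizontal distance between caddy_board and nest below 0.009 m and z of caddy_board in the frame of nest below 0.016 m and angle between caddy_board's own z axis and vertical below 0.06 rad and angle between the y axis of caddy_board and the y axis of nest, either way round below 0.12 rad and contact force between the fingers and caddy_board below 0.2 N and distance of each of caddy_fan, caddy_terminal from where it was at the start of the episode above 0.08 m), for 0.2 s.
At the end, for the whole second after the job is handed in: The board caddy sits in the nest (centre within 9 mm, foot within 4 mm of the base, square within 0.12 rad); the fan and terminal caddies stand upright on the rollers, each within 20 mm of where it stood at the start, in line with the track; all released and at rest (horizontal distance between caddy_board and nest below 0.009 m and z of caddy_board in the frame of nest below 0.016 m and angle between each of caddy_board, caddy_fan, caddy_terminal's own z axis and vertical below 0.06 rad and angle between the y axis of caddy_board and the y axis of nest, either way round below 0.12 rad and contact force between the fingers and caddy_board below 0.2 N and linear speed of each of caddy_board, caddy_fan, caddy_terminal below 0.02 m/s and distance of each of caddy_fan, caddy_terminal from where it was at the start of the episode below 0.02 m and angle between the y axis of each of caddy_fan, caddy_terminal and the y axis of track, either way round below 0.1 rad and z of each of caddy_fan, caddy_terminal in the frame of track below 0.034 m); the robot touches nothing.
It fails at once if the side cutters moved by more than 30 mm (distance of side_cutters from where it was at the start of the episode above 0.03 m).
It fails at once if the flux pot moved by more than 30 mm (distance of flux_pot from where it was at the start of the episode above 0.03 m).
It fails at once if the caddy fan tipped by more than 0.5 rad (angle between caddy_fan's own z axis and vertical above 0.5 rad).
It fails at once if the caddy terminal tipped by more than 0.5 rad (angle between caddy_terminal's own z axis and vertical above 0.5 rad).
It fails at once if the caddy board tipped by more than 0.5 rad (angle between caddy_board's own z axis and vertical above 0.5 rad).
It also fails if it takes over 120 s, if anything falls off the work surface, if the arm or the gripper's body presses on something with over 40 N, if the wrist force passes 120 N, or if a joint passes its speed limit or range.

## Working session

There is one attempt and no reset: what is moved stays moved. The work goes in short steps, Python scripts to look and compute and a tool call to move; the robot and the scene stay as the last step left them, time stands still between calls to the robot, and variables do not carry over. Pictures are saved under pics/ and viewed, and the job is handed in when it is done.

Besides the shell and the picture viewer there is one more tool, called after "Call:" as name(argument=value, ...), one argument or row to a line, values as JSON. send_rows: Moves the arm, as the interface text tells. Its arguments: {"type":"object","properties":{"series":{"type":"array","items":{"type":"object","properties":{"wx":{"type":"number"},"wy":{"type":"number"},"wz":{"type":"number"},"dx":{"type":"number"},"dy":{"type":"number"},"dz":{"type":"number"},"fingers":{"type":"number"}}}},"newtons":{"type":"number"}},"required":["series"]}

```bash
mkdir -p pics; ls; python3 - <<'E'
from plant import robot
import cv2,numpy as np
print(robot.read_state())
for n in("side","top"):
    im=robot.read_camera(n); cv2.imwrite(f"pics/{n}0.png",im[:,:,::-1]); print(n,robot.camera_info(n))
E
```

```text
pics
{'t': 0.0, 'q': array([ 1.16060376e+00,  1.31155886e-01,  1.48929394e+00,  1.78772776e-05,
        1.52299671e+00, -8.53865670e-02]), 'dq': array([-5.48473106e-04, -3.62890439e-05, -5.23022315e-04, -2.79484149e-03,
        9.23152370e-04, -6.47720943e-04]), 'joint_torque': array([-1.75704030e-03, -5.59853375e+01, -4.91742575e+01,  7.64936185e-02,
        3.61060433e-02, -2.28379454e-04]), 'tool_pos': array([0.19118339, 0.56805147, 0.18398261]), 'orientation': array([-5.07889108e-01, -3.09978704e+00,  2.81581769e-03]), 'force': array([ 0.82278162, -0.7039434 ,  0.19965149]), 'wrist_torque': array([ 0.00703038,  0.04259006, -0.00421456]), 'opening': 0.09277323650425867}
side {'intrinsics': array([[512.43383281,   0.        , 319.9611096 ],
       [  0.        , 512.43383281, 203.48584683],
       [  0.        ,   0.        ,   1.        ]]), 'k1': 0.00804622874856098, 'extrinsics': array([[ 0.83600106, -0.54871557, -0.00366875, -0.51218423],
       [ 0.27985439,  0.42060485,  0.86300236, -0.14176399],
       [-0.47199974, -0.7224976 ,  0.50518656, -1.20095646],
       [ 0.        ,  0.        ,  0.        ,  1.        ]])}
top {'intrinsics': array([[377.56847191,   0.        , 323.61064333],
       [  0.        , 377.56847191, 197.42957126],
       [  0.        ,   0.        ,   1.        ]]), 'k1': -0.05197057763061553, 'extrinsics': array([[-0.00615101, -0.99979525,  0.01927768, -0.09905493],
       [ 0.99956717, -0.00559271,  0.02888238, -0.52110541],
       [-0.02876865,  0.01944699,  0.99939691, -0.94203969],
       [ 0.        ,  0.        ,  0.        ,  1.        ]])}
```

View pics/top0.png

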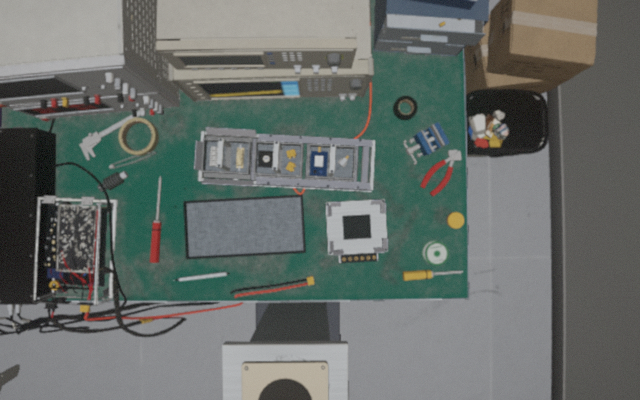

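View pics/side0.png

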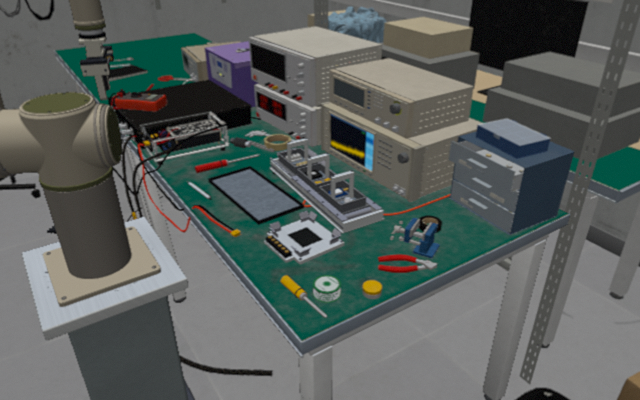

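```bash
cat > h.py <<'E'
import numpy as np,cv2
from plant import robot
def proj(n,P):
    c=robot.camera_info(n);E=c['extrinsics'];K=c['intrinsics']
    p=np.atleast_2d(P)@E[:3,:3].T+E[:3,3]
    s=np.c_[p[:,0],-p[:,1]]/-p[:,2:3]
    s=s*(1+c['k1']*(s**2).sum(1,keepdims=True))
    return s@K[:2,:2].T+K[:2,2]
def ray(n,uv):
    c=robot.camera_info(n);E=c['extrinsics'];K=c['intrinsics']
    d=(np.atleast_2d(uv)-K[:2,2])/[K[0,0],K[1,1]]; s=d.copy()
    for _ in range(20): s=d/(1+c['k1']*(s**2).sum(1,keepdims=True))
    v=np.c_[s[:,0],-s[:,1],-np.ones(len(s))]@E[:3,:3]
    return -E[:3,:3].T@E[:3,3],v
def onz(n,uv,z):
    o,v=ray(n,uv); return o+v*((z-o[2])/v[:,2:3])
def tri(uvs,uvt):
    A=np.zeros((3,3));b=np.zeros(3)
    for n,uv in(("side",uvs),("top",uvt)):
        o,v=ray(n,uv);v=v[0]/np.linalg.norm(v[0]);M=np.eye(3)-np.outer(v,v);A+=M;b+=M@o
    return np.linalg.solve(A,b)
def snap(tag,crops={}):
    for n in("top","side"):
        im=robot.read_camera(n)[:,:,::-1];cv2.imwrite(f"pics/{n}_{tag}.png",im)
E
python3 - <<'E'
import cv2
a=cv2.imread("pics/top0.png")[120:275,180:400]
cv2.imwrite("pics/topz.png",cv2.resize(a,None,fx=3.6,fy=3.6,interpolation=cv2.INTER_CUBIC))
a=cv2.imread("pics/side0.png")[130:265,200:390]
cv2.imwrite("pics/sidez.png",cv2.resize(a,None,fx=4,fy=4,interpolation=cv2.INTER_CUBIC))
E
```

```text
(no output)
```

View pics/topz.png

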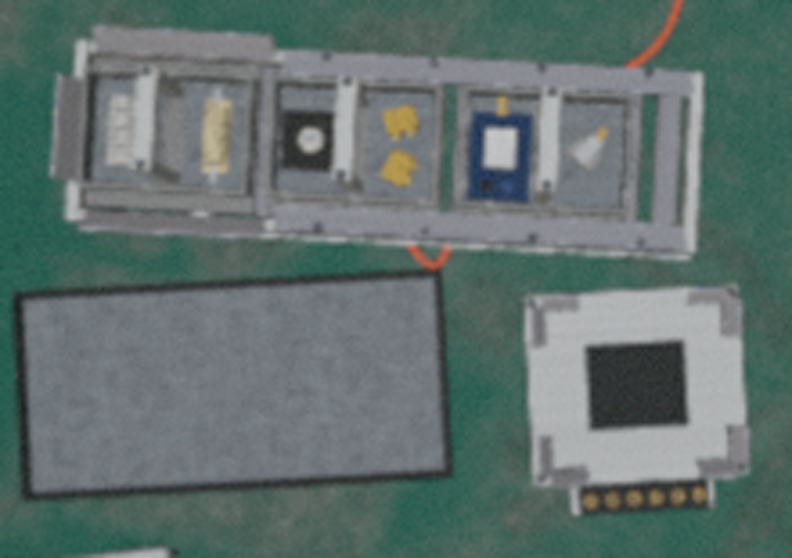

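View pics/sidez.png

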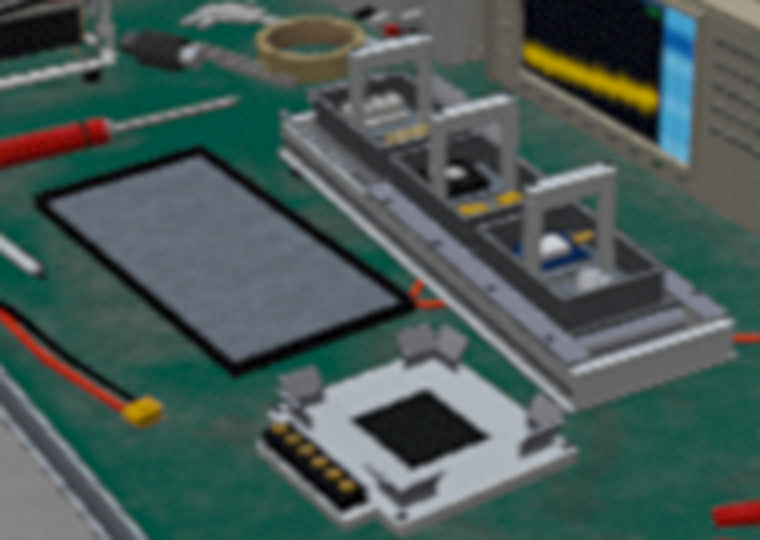

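```bash
cat > m.py <<'E'
from h import *
def bars(im,thr=185,roi=(190,125,385,195)):
    x0,y0,x1,y1=roi
    g=cv2.cvtColor(im[y0:y1,x0:x1],cv2.COLOR_BGR2GRAY)
    up=cv2.resize(g,None,fx=4,fy=4,interpolation=cv2.INTER_CUBIC)
    m=(up>thr).astype(np.uint8)
    cs,_=cv2.findContours(m,cv2.RETR_EXTERNAL,cv2.CHAIN_APPROX_NONE)
    out=[]
    for c in cs:
        if cv2.contourArea(c)<150: continue
        r=cv2.minAreaRect(c); b=(cv2.boxPoints(r)+.5)/4-.5+[x0,y0]
        out.append((cv2.contourArea(c)/16,np.array(r[1])/4,b))
    return out
E
python3 - <<'E'
from m import *
im=cv2.imread("pics/top0.png")
for a,s,b in bars(im): print("bar",round(a),s.round(1),b.mean(0).round(1),onz("top",b,.116)[:,:2].round(4).tolist())
def rect(mask,z,name):
    cs,_=cv2.findContours(mask,cv2.RETR_EXTERNAL,cv2.CHAIN_APPROX_NONE)
    c=max(cs,key=cv2.contourArea); r=cv2.minAreaRect(c); b=cv2.boxPoints(r)/4.+(.5/4-.5)
    return b
def up(x0,y0,x1,y1):return cv2.resize(im[y0:y1,x0:x1],None,fx=4,fy=4,interpolation=cv2.INTER_CUBIC)
u=up(178,186,312,268);g=cv2.cvtColor(u,cv2.COLOR_BGR2GRAY)
b=rect((g<50).astype(np.uint8),.014,"tray")+[178,186];p=onz("top",b,.014);print("tray",b.round(1).tolist(),p.round(4).tolist(),p.mean(0),[np.linalg.norm(p[i]-p[i-1]) for i in range(4)])
u=up(315,190,400,256);hsv=cv2.cvtColor(u,cv2.COLOR_BGR2HSV)
for t in(170,190):
    m=((u.min(2)>t)).astype(np.uint8); m[4*63:]=0
    b=rect(m,.012,"nest")+[315,190];p=onz("top",b,.012);print("nest",b.round(1).tolist(),p.round(4).tolist(),p.mean(0),[np.linalg.norm(p[i]-p[i-1]) for i in range(4)])
E
```

```text
bar 55 [8.8 6.8] [318.5 160.5] [[0.6101, -0.0816], [0.61, -0.0967], [0.5904, -0.0966], [0.5904, -0.0815]]
tray [[183.2, 201.2], [187.6, 201.0], [190.1, 257.9], [185.7, 258.1]] [[0.5129, 0.2496, 0.014], [0.5134, 0.2384, 0.014], [0.3714, 0.2319, 0.014], [0.3709, 0.243, 0.014]] [0.44216029 0.24072347 0.014     ] [np.float64(0.1421518917787049), np.float64(0.011187173732017469), np.float64(0.14212037784932965), np.float64(0.01115300263505465)]
nest [[325.6, 202.4], [384.2, 199.3], [386.9, 250.9], [328.3, 253.9]] [[0.508, -0.1069, 0.012], [0.5147, -0.2546, 0.012], [0.3852, -0.2602, 0.012], [0.379, -0.1128, 0.012]] [ 0.44671399 -0.18363869  0.012     ] [np.float64(0.12909260942875955), np.float64(0.1478418524066425), np.float64(0.12968363949902892), np.float64(0.14745222850662307)]Traceback (most recent call last):
  File "<stdin>", line 14, in <module>
  File "<stdin>", line 6, in rect
ValueError: max() iterable argument is empty
```

```bash
python3 - <<'E'
from m import *
im=cv2.imread("pics/top0.png")
for t in (155,165): 
  for a,s,b in bars(im,t): print("bar",t,round(a),s.round(1),b.mean(0).round(1),onz("top",b,.116)[:,:2].round(4).tolist())
u=cv2.resize(im[186:268,178:312],None,fx=4,fy=4,interpolation=cv2.INTER_CUBIC)
g=cv2.cvtColor(u,cv2.COLOR_BGR2GRAY);hsv=cv2.cvtColor(u,cv2.COLOR_BGR2HSV)
m=((hsv[...,1]<90)|(g<55)).astype(np.uint8)*1
m=cv2.morphologyEx(m,cv2.MORPH_OPEN,np.ones((9,9)))
cs,_=cv2.findContours(m,cv2.RETR_EXTERNAL,cv2.CHAIN_APPROX_NONE)
c=max(cs,key=cv2.contourArea);b=cv2.boxPoints(cv2.minAreaRect(c))/4.+(.5/4-.5)+[178,186];p=onz("top",b,.014);print("tray",b.round(1).tolist(),p.round(4).tolist(),p.mean(0),[np.linalg.norm(p[i]-p[i-1]) for i in range(4)])
E
```

```text
bar 155 27 [10.  4.] [200.4 175.4] [[0.5795, 0.1797], [0.5795, 0.1707], [0.557, 0.1706], [0.5571, 0.1796]]
bar 155 15 [4.  6.2] [239.2 167.4] [[0.5902, 0.0951], [0.5901, 0.0811], [0.5811, 0.0811], [0.5812, 0.0951]]
bar 155 31 [4.9 8.5] [343.3 160.8] [[0.5967, -0.1339], [0.6102, -0.1475], [0.6022, -0.1553], [0.5888, -0.1417]]
bar 155 23 [5.5 5.2] [265.8 158.4] [[0.6117, 0.0347], [0.6117, 0.023], [0.5993, 0.023], [0.5994, 0.0347]]
bar 155 78 [ 8.1 10.4] [318.5 160.6] [[0.5886, -0.0796], [0.612, -0.0806], [0.6113, -0.0987], [0.5878, -0.0977]]
bar 155 113 [ 5.6 25.6] [332.  158.9] [[0.5752, -0.112], [0.6326, -0.1142], [0.6322, -0.1267], [0.5747, -0.1244]]
bar 155 75 [ 5.8 19.8] [239.1 154.7] [[0.5934, 0.0988], [0.6371, 0.091], [0.6347, 0.0781], [0.591, 0.0859]]
bar 155 105 [ 5.3 25.8] [275.2 154.9] [[0.5847, 0.0152], [0.6426, 0.0121], [0.6419, 0.0003], [0.584, 0.0035]]
bar 155 119 [ 3.3 49.1] [372.  164.6] [[0.5357, -0.2021], [0.6462, -0.2091], [0.6458, -0.2166], [0.5353, -0.2095]]
bar 155 219 [11.9 26.5] [216.1 152.6] [[0.5903, 0.1549], [0.65, 0.1519], [0.6483, 0.1252], [0.5887, 0.1282]
[... 954 characters left out ...]
391, 0.001], [0.5862, 0.0039]]
bar 165 96 [ 5.5 23.1] [219.3 152. ] [[0.5954, 0.1416], [0.6471, 0.1368], [0.6458, 0.1245], [0.5941, 0.1293]]
bar 165 93 [ 2.7 48.6] [372.1 164.6] [[0.5362, -0.2032], [0.6456, -0.2096], [0.6453, -0.2157], [0.5359, -0.2093]]
bar 165 15 [2.1 9.1] [202.  135.9] [[0.6473, 0.1758], [0.6678, 0.1734], [0.6671, 0.1686], [0.6467, 0.171]]
tray [[177.6, 185.6], [311.4, 185.6], [311.4, 267.4], [177.6, 267.4]] [[0.552, 0.2638, 0.014], [0.5501, -0.0715, 0.014], [0.3461, -0.0704, 0.014], [0.3478, 0.2634, 0.014]] [0.44900196 0.09629499 0.014     ] [np.float64(0.20420508133681245), np.float64(0.3353173929283051), np.float64(0.20398465793736797), np.float64(0.33382771509445314)]
```

```bash
python3 - <<'E'
from m import *
f=lambda L:(np.array(L)+.5)/3.6-.5+[180,120]
p=onz("top",f([(15,293),(440,272),(450,474),(25,496)]),.014);print(p.round(4)[:,:2],p.mean(0),[np.linalg.norm(p[i]-p[i-1]).round(3) for i in range(4)])
t=f([(702,73),(693,257),(66,219),(77,40)])
for z in(.03,.044):
  p=onz("top",t,z);print(z,p.round(4)[:,:2].tolist(),p.mean(0),[np.linalg.norm(p[i]-p[i-1]).round(3) for i in range(4)])
im=cv2.imread("pics/top0.png")
u=cv2.resize(im[186:268,178:312],None,fx=4,fy=4,interpolation=cv2.INTER_CUBIC)
m=(u.max(2)<62).astype(np.uint8)
n,l,s,_=cv2.connectedComponentsWithStats(m)
print([x.tolist() for x in s if x[4]>300])
k=np.argmax(s[1:,4])+1
b=cv2.boxPoints(cv2.minAreaRect(np.argwhere(l==k)[:,::-1].astype(np.float32)))/4+(.5/4-.5)+[178,186];p=onz("top",b,.014);print(p.round(4)[:,:2].tolist(),p.mean(0),[np.linalg.norm(p[i]-p[i-1]).round(3) for i in range(4)])
# zoomed side for bars
a=cv2.imread("pics/side0.png")[130:215,260:370]
cv2.imwrite("pics/sidez2.png",cv2.resize(a,None,fx=7,fy=7,interpolation=cv2.INTER_CUBIC))
a=cv2.imread("pics/top0.png")[125:195,190:380]
cv2.imwrite("pics/topz2.png",cv2.resize(a,None,fx=4.2,fy=4.2,interpolation=cv2.INTER_CUBIC))
E
```

```text
[[ 0.5133  0.248 ]
 [ 0.5263 -0.0476]
 [ 0.3862 -0.0539]
 [ 0.3726  0.2408]] [0.44959202 0.09681318 0.014     ] [np.float64(0.141), np.float64(0.296), np.float64(0.14), np.float64(0.295)]
0.03 [[0.6621, -0.2293], [0.535, -0.2217], [0.5634, 0.2075], [0.6867, 0.2008]] [ 0.61180579 -0.01068084  0.03      ] [np.float64(0.431), np.float64(0.127), np.float64(0.43), np.float64(0.124)]
0.044 [[0.6595, -0.2271], [0.5344, -0.2196], [0.5623, 0.2031], [0.6838, 0.1965]] [ 0.61001685 -0.01178085  0.044     ] [np.float64(0.424), np.float64(0.125), np.float64(0.424), np.float64(0.122)]
[[0, 0, 536, 328, 168889], [446, 37, 57, 84, 416], [296, 39, 149, 12, 567], [23, 50, 487, 242, 5345]]
[[0.5138, 0.2507], [0.5278, -0.048], [0.3836, -0.0549], [0.3696, 0.2429]] [0.4486846 0.0976752 0.014    ] [np.float64(0.144), np.float64(0.299), np.float64(0.144), np.float64(0.298)]
```

View pics/sidez2.png

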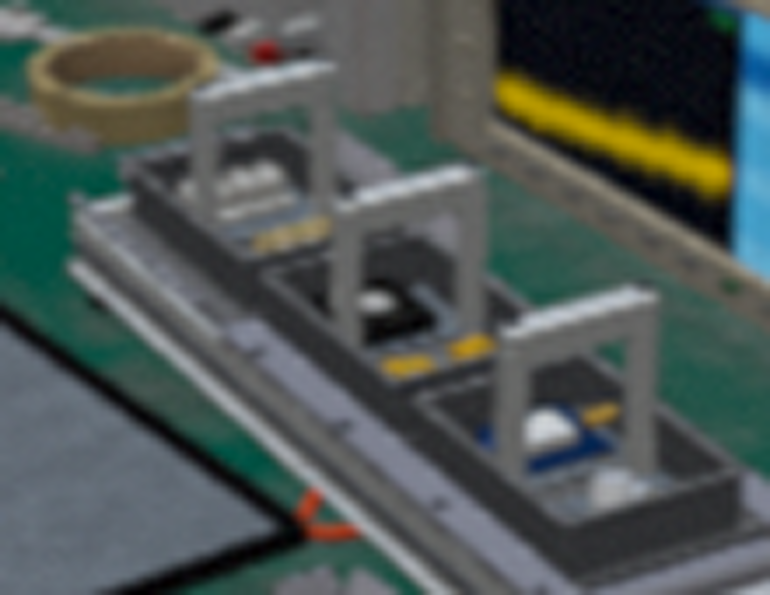

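View pics/topz2.png

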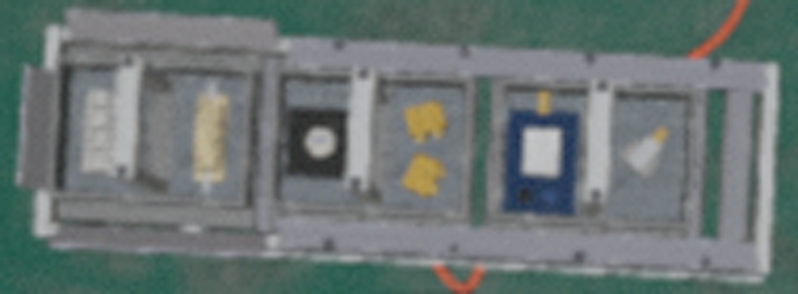

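```bash
python3 - <<'E'
from m import *
f=lambda L,s,o:(np.array(L)+.5)/s-.5+o
for n,L,S in(("term",[(120,53),(142,53),(137,180),(115,180)],[(192,97),(215,98),(335,66),(310,60)]),("fan",[(352,68),(374,68),(368,187),(347,187)],[(333,208),(480,172)]),("board",[(590,79),(611,79),(604,202),(582,202)],[(500,333),(655,295)])):
    t=f(L,4.2,[190,125]);p=onz("top",t,.116)[:,:2];print(n,p.mean(0).round(4),"len",(p[0]-p[3]).round(4))
    print("  predicted side px of bar ends",[(((proj("side",[*(p.mean(0)+s*33e-3*np.array([.998,-.06])),.116])-[260,130])*7).round(0)).tolist() for s in(-1,1)])
E
```

```text
term [0.6197 0.1309] len [ 0.0681 -0.0023]
  predicted side px of bar ends [[[195.0, 92.0]], [[332.0, 61.0]]]
fan [0.6131 0.0073] len [ 0.0637 -0.0027]
  predicted side px of bar ends [[[337.0, 200.0]], [[480.0, 165.0]]]
board [ 0.6056 -0.1187] len [ 0.0659 -0.0047]
  predicted side px of bar ends [[[501.0, 327.0]], [[651.0, 286.0]]]
```

Call:
send_rows(
  newtons=25,
  series=[
    {"dx": 1.5, "dy": -1.5, "wz": 0.017, "fingers": 0},
    {"dx": 2.6, "dy": -2.65, "wz": 0.017},
    {"dx": 2.6, "dy": -2.65, "wz": 0.017},
    {"dx": 2.6, "dy": -2.65, "wz": 0.017},
    {"dx": 2.6, "dy": -2.65, "wz": 0.017},
    {"dx": 2.6, "dy": -2.65, "wz": 0.017},
    {"dx": 2.6, "dy": -2.65, "wz": 0.017},
    {"dx": 2.6, "dy": -2.65, "wz": 0.017},
    {"dx": 2.6, "dy": -2.65, "wz": 0.017},
    {"dx": 2.6, "dy": -2.65, "wz": 0.017},
    {"dx": 2.6, "dy": -2.65, "wz": 0.017},
    {"dx": 2.6, "dy": -2.65, "wz": 0.017},
    {"dx": 2.6, "dy": -2.65, "wz": 0.017},
    {"dx": 2.6, "dy": -2.65, "wz": 0.017},
    {"dx": 2.6, "dy": -2.65, "wz": 0.017},
    {"dx": 2.6, "dy": -2.65, "wz": 0.013},
  ],
)

```text
schema error: expected keys wx, wy, wz, dx, dy, dz, fingers
```

Call:
send_rows(
  newtons=25,
  series=[
    {"dx": 1.5, "dy": -1.5, "dz": 0, "wx": 0, "wy": 0, "wz": 0.017, "fingers": 0},
    {"dx": 2.6, "dy": -2.65, "dz": 0, "wx": 0, "wy": 0, "wz": 0.017, "fingers": 0},
    {"dx": 2.6, "dy": -2.65, "dz": 0, "wx": 0, "wy": 0, "wz": 0.017, "fingers": 0},
    {"dx": 2.6, "dy": -2.65, "dz": 0, "wx": 0, "wy": 0, "wz": 0.017, "fingers": 0},
    {"dx": 2.6, "dy": -2.65, "dz": 0, "wx": 0, "wy": 0, "wz": 0.017, "fingers": 0},
    {"dx": 2.6, "dy": -2.65, "dz": 0, "wx": 0, "wy": 0, "wz": 0.017, "fingers": 0},
    {"dx": 2.6, "dy": -2.65, "dz": 0, "wx": 0, "wy": 0, "wz": 0.017, "fingers": 0},
    {"dx": 2.6, "dy": -2.65, "dz": 0, "wx": 0, "wy": 0, "wz": 0.017, "fingers": 0},
    {"dx": 2.6, "dy": -2.65, "dz": 0, "wx": 0, "wy": 0, "wz": 0.017, "fingers": 0},
    {"dx": 2.6, "dy": -2.65, "dz": 0, "wx": 0, "wy": 0, "wz": 0.017, "fingers": 0},
    {"dx": 2.6, "dy": -2.65, "dz": 0, "wx": 0, "wy": 0, "wz": 0.017, "fingers": 0},
    {"dx": 2.6, "dy": -2.65, "dz": 0, "wx": 0, "wy": 0, "wz": 0.017, "fingers": 0},
    {"dx": 2.6, "dy": -2.65, "dz": 0, "wx": 0, "wy": 0, "wz": 0.017, "fingers": 0},
    {"dx": 2.6, "dy": -2.65, "dz": 0, "wx": 0, "wy": 0, "wz": 0.017, "fingers": 0},
    {"dx": 2.6, "dy": -2.65, "dz": 0, "wx": 0, "wy": 0, "wz": 0.017, "fingers": 0},
    {"dx": 2.6, "dy": -2.65, "dz": 0, "wx": 0, "wy": 0, "wz": 0.013, "fingers": 0},
  ],
)

```text
t: 1.43
tool_pos: [0.6003, 0.1356, 0.176]
orientation: [-0.049, -3.131, 0.013]
force: [0.6, 0.6, 0.4]
opening: 0.0932
```

```bash
cat > go.py <<'E'
import sys;from h import *
from scipy.spatial.transform import Rotation as R
x,y,z,yaw=map(float,sys.argv[1:5])
s=robot.read_state();c=R.from_rotvec(s['orientation'])
T=R.from_rotvec([0,0,yaw])*R.from_matrix(np.diag([-1.,1,-1]))
w=(T*c.inv()).as_rotvec();d=(np.array([x,y,z])-s['tool_pos'])*100
print("t",round(s['t'],2),"pos",s['tool_pos'].round(4),"w",w.round(4),"d_cm",d.round(2),"F",s['force'].round(1),"open",round(s['opening'],4))
E
python3 go.py .6197 .1309 .090 -.057
```

```text
t 1.43 pos [0.6003 0.1356 0.176 ] w [ 0.0081 -0.0103 -0.0258] d_cm [ 1.94 -0.47 -8.6 ] F [0.6 0.6 0.4] open 0.0932
```

Call:
send_rows(
  series=[
    {"dx": 1.6, "dy": -0.3, "dz": 0, "wx": 0.008, "wy": -0.01, "wz": -0.025, "fingers": 0},
    {"dx": 0.3, "dy": -0.1, "dz": -1.5, "wx": 0, "wy": 0, "wz": 0, "fingers": 0},
    {"dx": 0, "dy": 0, "dz": -2.0, "wx": 0, "wy": 0, "wz": 0, "fingers": 0},
    {"dx": 0, "dy": 0, "dz": 0, "wx": 0, "wy": 0, "wz": 0, "fingers": 0},
  ],
)

```text
t: 1.77
tool_pos: [0.625, 0.1215, 0.1381]
orientation: [0.105, 3.14, -0.004]
force: [-1.1, 0.5, -1.8]
opening: 0.0926
```

```bash
python3 go.py .6197 .1309 .090 -.057
```

```text
t 1.77 pos [0.625  0.1215 0.1381] w [0.0022 0.0001 0.0096] d_cm [-0.53  0.94 -4.81] F [-1.1  0.5 -1.8] open 0.0926
```

Call:
send_rows(
  series=[
    {"dx": -0.53, "dy": 0.94, "dz": -1.0, "wx": 0, "wy": 0, "wz": 0.009, "fingers": 0},
    {"dx": 0, "dy": 0, "dz": 0, "wx": 0, "wy": 0, "wz": 0, "fingers": 0},
    {"dx": 0, "dy": 0, "dz": 0, "wx": 0, "wy": 0, "wz": 0, "fingers": 0},
  ],
)

```text
t: 2.02
tool_pos: [0.6185, 0.1304, 0.1272]
orientation: [-0.091, -3.137, 0.005]
force: [1.0, -0.2, -0.1]
opening: 0.0932
```

```bash
python3 go.py .6197 .1309 .090 -.057
```

```text
t 2.02 pos [0.6185 0.1304 0.1272] w [ 0.003  -0.0035  0.0011] d_cm [ 0.12  0.05 -3.72] F [ 1.  -0.2 -0.1] open 0.0932
```

Call:
send_rows(
  newtons=25,
  series=[
    {"dx": 0.1, "dy": 0.05, "dz": -1.5, "wx": 0, "wy": 0, "wz": 0, "fingers": 0},
    {"dx": 0, "dy": 0, "dz": -1.6, "wx": 0, "wy": 0, "wz": 0, "fingers": 0},
    {"dx": 0, "dy": 0, "dz": -0.4, "wx": 0, "wy": 0, "wz": 0, "fingers": 0},
    {"dx": 0, "dy": 0, "dz": 0, "wx": 0, "wy": 0, "wz": 0, "fingers": 120},
    {"dx": 0, "dy": 0, "dz": 0, "wx": 0, "wy": 0, "wz": 0, "fingers": 180},
    {"dx": 0, "dy": 0, "dz": 0, "wx": 0, "wy": 0, "wz": 0, "fingers": 180},
  ],
)

```text
t: 2.52
tool_pos: [0.6214, 0.1315, 0.0938]
orientation: [0.089, 3.139, -0.004]
force: [-0.8, -0.5, 0.4]
opening: 0.0769
```

```bash
python3 go.py .6197 .1309 .090 -.057; python3 - <<'E'
from h import *
snap("1")
im=cv2.imread("pics/side_1.png")[60:260,180:400];cv2.imwrite("pics/s1z.png",cv2.resize(im,None,fx=3,fy=3,interpolation=cv2.INTER_CUBIC))
E
```

```text
t 2.52 pos [0.6214 0.1315 0.0938] w [ 0.0027  0.0013 -0.0002] d_cm [-0.17 -0.06 -0.38] F [-0.8 -0.5  0.4] open 0.0769
```

View pics/s1z.png

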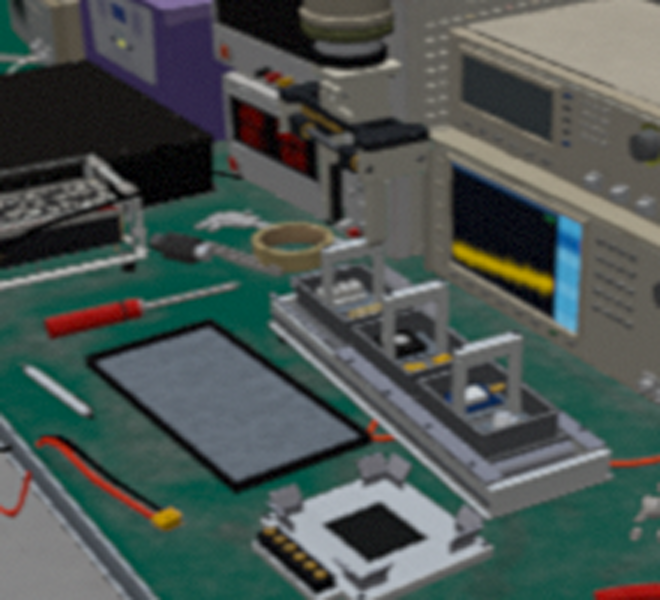

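```bash
python3 - <<'E'
from h import *
s=robot.read_state()['tool_pos'];print(s)
for p in(s,s+[0,0,.084],s+[0,0,.15],s+[0,.047,0],s-[0,.047,0]):
  print(((proj("side",p)-[180,60])*3).round(), proj("top",p).round())
a=cv2.imread("pics/side_1.png")[60:190,230:350];cv2.imwrite("pics/s1zz.png",cv2.resize(a,None,fx=4.5,fy=4.5,interpolation=cv2.INTER_CUBIC))
E
```

```text
[0.62166026 0.13150963 0.09418725]
[[355. 262.]] [[222. 153.]]
[[353. 183.]] [[212. 147.]]
[[351. 118.]] [[203. 141.]]
[[331. 246.]] [[202. 153.]]
[[380. 278.]] [[243. 153.]]
```

View pics/s1zz.png

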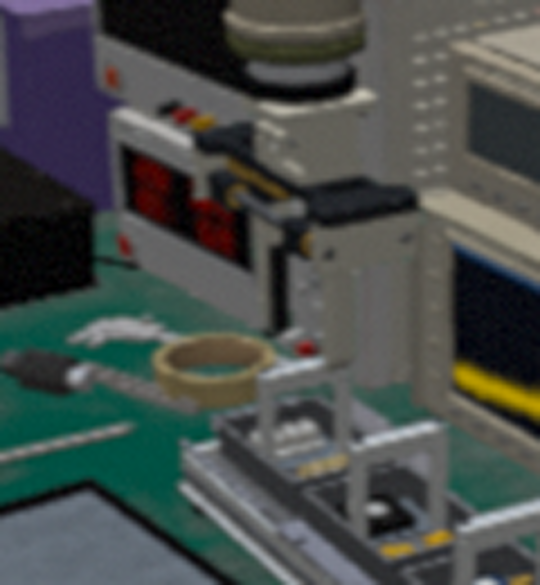

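View pics/top_1.png

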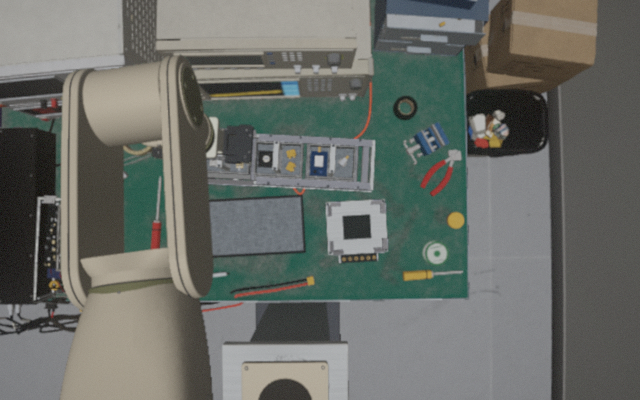

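```bash
python3 - <<'E'
import cv2,numpy as np
A=[cv2.imread(f"pics/{f}.png")[50:190,240:350] for f in("side0","side_1")]
cv2.imwrite("pics/cmp.png",cv2.resize(np.hstack(A),None,fx=3.6,fy=3.6,interpolation=cv2.INTER_CUBIC))
E
```

```text
(no output)
```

View pics/cmp.png

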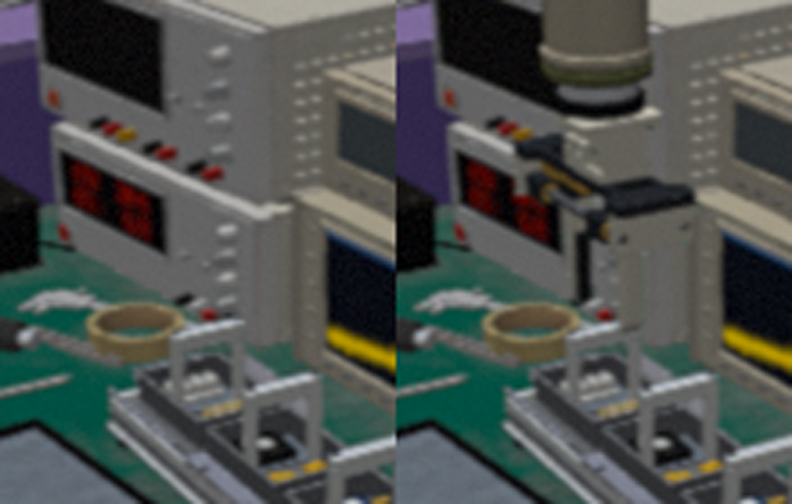

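```bash
python3 - <<'E'
import cv2,numpy as np
A=[cv2.imread(f"pics/{f}.png")[105:165,270:330] for f in("side0","side_1")]
d=cv2.absdiff(*A)*2
cv2.imwrite("pics/cmp2.png",cv2.resize(np.hstack(A[1:]+[d]),None,fx=6.6,fy=6.6,interpolation=cv2.INTER_NEAREST))
from h import *
i=robot.camera_info("side")['extrinsics'];print(-i[:3,:3].T@i[:3,3])
E
```

```text
[-0.09899131 -1.089105    0.72717065]
```

View pics/cmp2.png

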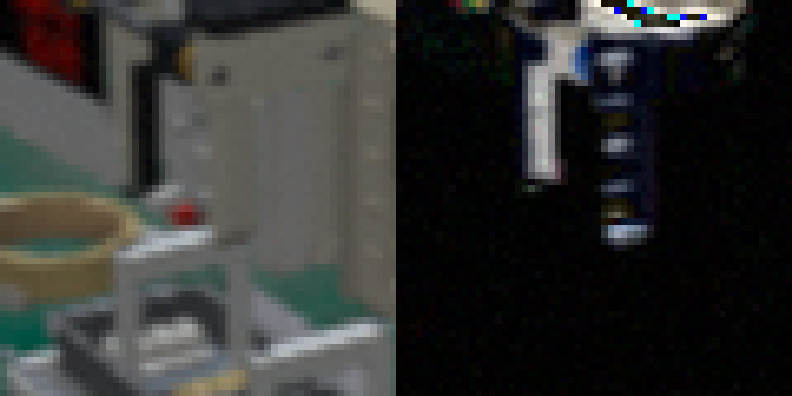

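Call:
send_rows(
  series=[
    {"dx": -0.1, "dy": 0, "dz": -0.3, "wx": 0, "wy": 0, "wz": 0, "fingers": 180},
    {"dx": 0, "dy": 0, "dz": 0, "wx": 0, "wy": 0, "wz": 0, "fingers": 180},
    {"dx": 0, "dy": 0, "dz": 0, "wx": 0, "wy": 0, "wz": 0, "fingers": 180},
    {"dx": 0, "dy": 0, "dz": 0, "wx": 0, "wy": 0, "wz": 0, "fingers": 180},
    {"dx": 0, "dy": 0, "dz": 0, "wx": 0, "wy": 0, "wz": 0, "fingers": 180},
    {"dx": 0, "dy": 0, "dz": 0, "wx": 0, "wy": 0, "wz": 0, "fingers": 180},
  ],
)

```text
t: 3.12
tool_pos: [0.6219, 0.1316, 0.0932]
orientation: [0.089, 3.135, -0.003]
force: [0.2, 0.0, 0.1]
opening: 0.0304
```

```bash
python3 go.py .6197 .1309 .090 -.057; python3 - <<'E'
from h import *
snap("2")
A=[cv2.imread(f"pics/{f}.png")[105:165,270:330] for f in("side0","side_2")]
d=cv2.absdiff(*A)*2
cv2.imwrite("pics/cmp3.png",cv2.resize(np.hstack(A[1:]+[d]),None,fx=6.6,fy=6.6,interpolation=cv2.INTER_NEAREST))
E
```

```text
t 3.12 pos [0.6219 0.1316 0.0932] w [ 0.0022  0.0053 -0.    ] d_cm [-0.22 -0.07 -0.32] F [0.2 0.  0.1] open 0.0304
```

View pics/cmp3.png

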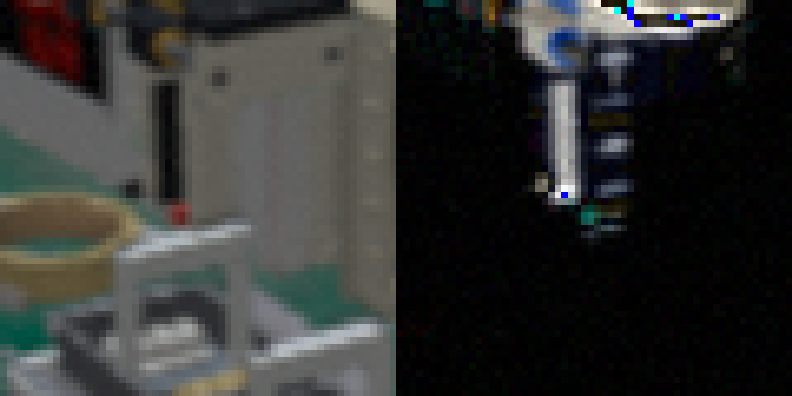

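```bash
python3 - <<'E'
from h import *
p=np.array([.1912,.5681,.184])
for q in(p,p+[0,0,.1],p+[0,0,.2]):print(proj("side",q).round(),proj("top",q).round())
a=cv2.imread("pics/side0.png")[0:170,40:200];b=cv2.imread("pics/top0.png")[200:400,0:200]
cv2.imwrite("pics/st.png",cv2.resize(a,None,fx=3.5,fy=3.5));
E
```

```text
[[108. 105.]] [[  7. 354.]]
[[101.  73.]] [[-34. 373.]]
[[93. 39.]] [[-86. 397.]]
```

View pics/st.png

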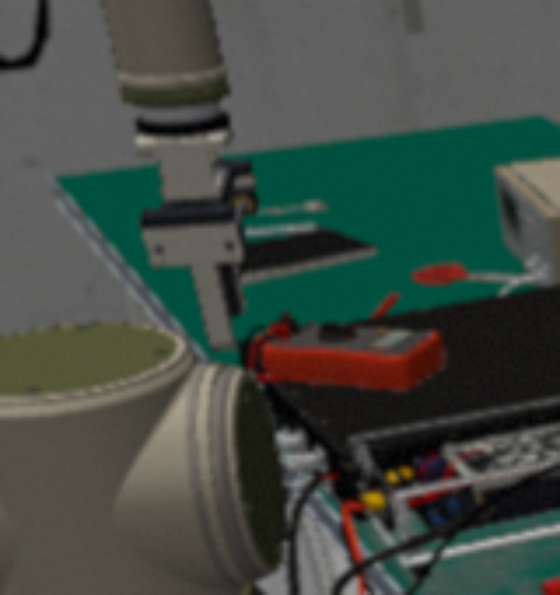

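```bash
python3 - <<'E'
from h import *
o,v=ray("side",[298.5,138.3]);v=v[0]
for k,val in((0,.6219),(1,.1316),(2,.0932)):print((o+v*(val-o[k])/v[k]).round(4))
o,v=ray("side",[105.2,93.6]);v=v[0]
for k,val in((0,.1912),(1,.5681),(2,.184)):print((o+v*(val-o[k])/v[k]).round(4))
E
```

```text
[0.6219 0.1297 0.1242]
[0.623  0.1316 0.1233]
[0.659  0.1924 0.0932]
[0.1912 0.571  0.2191]
[0.1907 0.5681 0.22  ]
[0.2113 0.6857 0.184 ]
```

View pics/top_2.png

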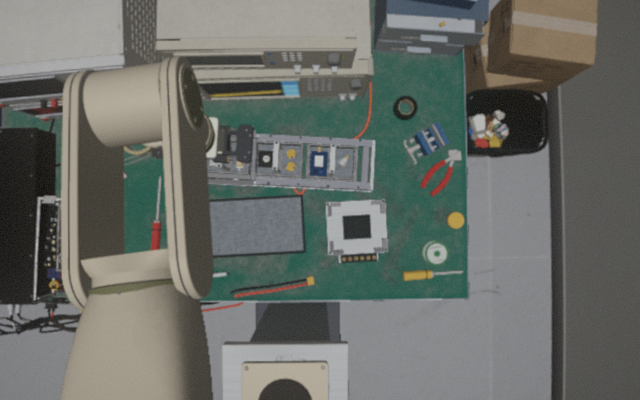

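Call:
send_rows(
  series=[
    {"dx": -0.2, "dy": 0, "dz": 0, "wx": 0, "wy": 0, "wz": 0, "fingers": 120},
    {"dx": 0, "dy": 0, "dz": -0.4, "wx": 0, "wy": 0, "wz": 0, "fingers": 120},
    {"dx": 0, "dy": 0, "dz": -0.5, "wx": 0, "wy": 0, "wz": 0, "fingers": 120},
    {"dx": 0, "dy": 0, "dz": -0.5, "wx": 0, "wy": 0, "wz": 0, "fingers": 120},
    {"dx": 0, "dy": 0, "dz": -0.3, "wx": 0, "wy": 0, "wz": 0, "fingers": 120},
    {"dx": 0, "dy": 0, "dz": 0, "wx": 0, "wy": 0, "wz": 0, "fingers": 120},
  ],
)

```text
t: 3.72
tool_pos: [0.6194, 0.1316, 0.074]
orientation: [0.089, 3.135, -0.003]
force: [-0.2, -0.0, -0.9]
opening: 0.0491
```

```bash
python3 go.py .6197 .1309 .060 -.057; python3 - <<'E'
from h import *
print(robot.tcp_to_grasp,[a for a in dir(robot) if a[0]!='_'])
snap("3")
A=[cv2.imread(f"pics/{f}.png")[105:165,270:330] for f in("side0","side_3")]
d=cv2.absdiff(*A)*2
cv2.imwrite("pics/cmp4.png",cv2.resize(np.hstack(A[1:]+[d]),None,fx=6.6,fy=6.6,interpolation=cv2.INTER_NEAREST))
E
```

```text
t 3.72 pos [0.6194 0.1316 0.074 ] w [ 0.0023  0.005  -0.0001] d_cm [ 0.03 -0.07 -1.4 ] F [-0.2 -0.  -0.9] open 0.0491
0.0188 ['IKError', 'camera_info', 'close_job', 'read_camera', 'read_state', 'tcp_to_grasp']
```

View pics/cmp4.png

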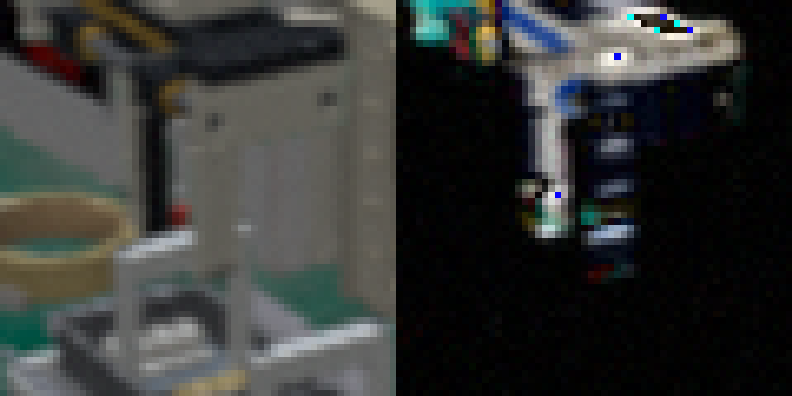

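Call:
send_rows(
  newtons=25,
  series=[
    {"dx": 0, "dy": -0.05, "dz": -0.5, "wx": 0, "wy": 0, "wz": 0, "fingers": 120},
    {"dx": 0, "dy": 0, "dz": -0.5, "wx": 0, "wy": 0, "wz": 0, "fingers": 120},
    {"dx": 0, "dy": 0, "dz": -0.4, "wx": 0, "wy": 0, "wz": 0, "fingers": 120},
    {"dx": 0, "dy": 0, "dz": -0.1, "wx": 0, "wy": 0, "wz": 0, "fingers": 255},
    {"dx": 0, "dy": 0, "dz": 0, "wx": 0, "wy": 0, "wz": 0, "fingers": 255},
    {"dx": 0, "dy": 0, "dz": 0, "wx": 0, "wy": 0, "wz": 0, "fingers": 255},
    {"dx": 0, "dy": 0, "dz": 0, "wx": 0, "wy": 0, "wz": 0, "fingers": 255},
    {"dx": 0, "dy": 0, "dz": 0, "wx": 0, "wy": 0, "wz": 0, "fingers": 255},
  ],
)

```text
t: 4.48
tool_pos: [0.62, 0.131, 0.0584]
orientation: [0.089, 3.134, -0.003]
force: [-0.0, 0.5, 0.0]
opening: 0.0206
```

```bash
python3 go.py .6197 .1309 .058 -.057
```

```text
t 4.48 pos [0.62   0.131  0.0584] w [0.0021 0.006  0.    ] d_cm [-0.03 -0.01 -0.04] F [-0.   0.5  0. ] open 0.0206
```

Call:
send_rows(
  series=[
    {"dx": 0, "dy": 0, "dz": 0, "wx": 0, "wy": 0, "wz": 0, "fingers": 255},
    {"dx": 0, "dy": 0, "dz": 0, "wx": 0, "wy": 0, "wz": 0, "fingers": 255},
    {"dx": 0, "dy": 0, "dz": 0, "wx": 0, "wy": 0, "wz": 0, "fingers": 255},
  ],
)

```text
t: 4.73
tool_pos: [0.6202, 0.1312, 0.0587]
orientation: [0.089, 3.134, -0.003]
force: [-0.2, 0.5, -1.7]
opening: 0.012
```

```bash
python3 go.py .6197 .1309 .058 -.057
```

```text
t 4.73 pos [0.6202 0.1312 0.0587] w [ 0.002   0.0064 -0.0001] d_cm [-0.05 -0.03 -0.07] F [-0.2  0.5 -1.7] open 0.012
```

Call:
send_rows(
  series=[
    {"dx": 0, "dy": 0, "dz": 0.5, "wx": 0, "wy": 0, "wz": 0, "fingers": 255},
    {"dx": 0, "dy": 0, "dz": 1.0, "wx": 0, "wy": 0, "wz": 0, "fingers": 255},
    {"dx": 0, "dy": 0, "dz": 1.5, "wx": 0, "wy": 0, "wz": 0, "fingers": 255},
    {"dx": 0, "dy": 0, "dz": 1.5, "wx": 0, "wy": 0, "wz": 0, "fingers": 255},
    {"dx": 0, "dy": 0, "dz": 1.5, "wx": 0, "wy": 0, "wz": 0, "fingers": 255},
    {"dx": 0, "dy": 0, "dz": 1.0, "wx": 0, "wy": 0, "wz": 0, "fingers": 255},
    {"dx": 0, "dy": 0, "dz": 0, "wx": 0, "wy": 0, "wz": 0, "fingers": 255},
  ],
)

```text
t: 5.32
tool_pos: [0.6162, 0.1306, 0.1308]
orientation: [-0.089, -3.139, 0.005]
force: [-0.7, 0.8, -3.7]
opening: 0.0122
```

```bash
python3 go.py .4458 .167 .120 .045
```

```text
t 5.32 pos [0.6162 0.1306 0.1308] w [ 0.0032 -0.0013  0.1019] d_cm [-17.04   3.64  -1.08] F [-0.7  0.8 -3.7] open 0.0122
```

Call:
send_rows(
  series=[
    {"dx": -1, "dy": 0.2, "dz": 0, "wx": 0, "wy": 0, "wz": 0.01, "fingers": 255},
    {"dx": -2, "dy": 0.5, "dz": 0, "wx": 0, "wy": 0, "wz": 0.012, "fingers": 255},
    {"dx": -2.3, "dy": 0.5, "dz": 0, "wx": 0, "wy": 0, "wz": 0.012, "fingers": 255},
    {"dx": -2.3, "dy": 0.5, "dz": 0, "wx": 0, "wy": 0, "wz": 0.012, "fingers": 255},
    {"dx": -2.3, "dy": 0.5, "dz": 0, "wx": 0, "wy": 0, "wz": 0.012, "fingers": 255},
    {"dx": -2.3, "dy": 0.5, "dz": 0, "wx": 0, "wy": 0, "wz": 0.012, "fingers": 255},
    {"dx": -2, "dy": 0.4, "dz": 0, "wx": 0, "wy": 0, "wz": 0.012, "fingers": 255},
    {"dx": -1.2, "dy": 0.2, "dz": 0, "wx": 0, "wy": 0, "wz": 0.01, "fingers": 255},
    {"dx": 0, "dy": 0, "dz": 0, "wx": 0, "wy": 0, "wz": 0, "fingers": 255},
    {"dx": 0, "dy": 0, "dz": 0, "wx": 0, "wy": 0, "wz": 0, "fingers": 255},
  ],
)

```text
t: 6.15
tool_pos: [0.4543, 0.1634, 0.1276]
orientation: [0.06, -3.138, 0.006]
force: [0.2, 0.6, -2.8]
opening: 0.0114
```

```bash
python3 go.py .4458 .167 .0327 .045
```

```text
t 6.15 pos [0.4543 0.1634 0.1276] w [ 0.0036 -0.0025  0.0069] d_cm [-0.85  0.36 -9.49] F [ 0.2  0.6 -2.8] open 0.0114
```

Call:
send_rows(
  series=[
    {"dx": -0.6, "dy": 0.3, "dz": -1, "wx": 0, "wy": 0, "wz": 0.007, "fingers": 255},
    {"dx": -0.2, "dy": 0, "dz": -2, "wx": 0, "wy": 0, "wz": 0, "fingers": 255},
    {"dx": 0, "dy": 0, "dz": -2, "wx": 0, "wy": 0, "wz": 0, "fingers": 255},
    {"dx": 0, "dy": 0, "dz": -1.6, "wx": 0, "wy": 0, "wz": 0, "fingers": 255},
    {"dx": 0, "dy": 0, "dz": -0.8, "wx": 0, "wy": 0, "wz": 0, "fingers": 255},
    {"dx": 0, "dy": 0, "dz": 0, "wx": 0, "wy": 0, "wz": 0, "fingers": 255},
    {"dx": 0, "dy": 0, "dz": 0, "wx": 0, "wy": 0, "wz": 0, "fingers": 255},
  ],
)

```text
t: 6.73
tool_pos: [0.4483, 0.1662, 0.0483]
orientation: [0.068, -3.14, 0.005]
force: [-0.2, 0.1, -4.0]
opening: 0.0118
```

```bash
python3 go.py .4458 .167 .0327 .045
```

```text
t 6.73 pos [0.4483 0.1662 0.0483] w [ 0.0034 -0.0006  0.0017] d_cm [-0.25  0.08 -1.56] F [-0.2  0.1 -4. ] open 0.0118
```

Call:
send_rows(
  series=[
    {"dx": -0.2, "dy": 0, "dz": -0.8, "wx": 0, "wy": 0, "wz": 0, "fingers": 255},
    {"dx": 0, "dy": 0, "dz": -0.4, "wx": 0, "wy": 0, "wz": 0, "fingers": 255},
    {"dx": 0, "dy": 0, "dz": -0.2, "wx": 0, "wy": 0, "wz": 0, "fingers": 255},
    {"dx": 0, "dy": 0, "dz": 0, "wx": 0, "wy": 0, "wz": 0, "fingers": 255},
    {"dx": 0, "dy": 0, "dz": 0, "wx": 0, "wy": 0, "wz": 0, "fingers": 255},
  ],
)

```text
t: 7.15
tool_pos: [0.4486, 0.1665, 0.0354]
orientation: [-0.067, 3.138, -0.004]
force: [0.4, -0.5, -4.3]
opening: 0.0113
```

```bash
python3 go.py .4458 .167 .0327 .045
```

```text
t 7.15 pos [0.4486 0.1665 0.0354] w [0.0025 0.0031 0.0023] d_cm [-0.28  0.05 -0.27] F [ 0.4 -0.5 -4.3] open 0.0113
```

Call:
send_rows(
  series=[
    {"dx": 0, "dy": 0, "dz": -0.25, "wx": 0, "wy": 0, "wz": 0, "fingers": 255},
    {"dx": 0, "dy": 0, "dz": -0.1, "wx": 0, "wy": 0, "wz": 0, "fingers": 255},
    {"dx": 0, "dy": 0, "dz": 0, "wx": 0, "wy": 0, "wz": 0, "fingers": 255},
  ],
)

```text
t: 7.4
tool_pos: [0.4496, 0.1668, 0.0328]
orientation: [-0.067, 3.136, -0.003]
force: [-0.6, 0.3, -4.2]
opening: 0.0116
```

```bash
python3 go.py .4458 .167 .0327 .045
```

```text
t 7.4 pos [0.4496 0.1668 0.0328] w [0.0019 0.0053 0.0022] d_cm [-0.38  0.02 -0.01] F [-0.6  0.3 -4.2] open 0.0116
```

Call:
send_rows(
  series=[
    {"dx": 0, "dy": 0, "dz": -0.15, "wx": 0, "wy": 0, "wz": 0, "fingers": 255},
    {"dx": 0, "dy": 0, "dz": -0.1, "wx": 0, "wy": 0, "wz": 0, "fingers": 255},
    {"dx": 0, "dy": 0, "dz": 0, "wx": 0, "wy": 0, "wz": 0, "fingers": 255},
  ],
)

```text
t: 7.65
tool_pos: [0.4501, 0.1669, 0.0331]
orientation: [-0.067, 3.135, -0.003]
force: [0.6, -0.1, -3.0]
opening: 0.0119
```

```bash
python3 go.py .4458 .167 .0327 .045
```

```text
t 7.65 pos [0.4501 0.1669 0.0331] w [0.002  0.0059 0.0019] d_cm [-0.43  0.01 -0.04] F [ 0.6 -0.1 -3. ] open 0.0119
```

Call:
send_rows(
  series=[
    {"dx": 0, "dy": 0, "dz": 0, "wx": 0, "wy": 0, "wz": 0, "fingers": 190},
    {"dx": 0, "dy": 0, "dz": 0, "wx": 0, "wy": 0, "wz": 0, "fingers": 150},
    {"dx": 0, "dy": 0, "dz": 0, "wx": 0, "wy": 0, "wz": 0, "fingers": 100},
    {"dx": 0, "dy": 0, "dz": 0, "wx": 0, "wy": 0, "wz": 0, "fingers": 60},
    {"dx": 0, "dy": 0, "dz": 1.5, "wx": 0, "wy": 0, "wz": 0, "fingers": 60},
    {"dx": 0, "dy": 0, "dz": 3, "wx": 0, "wy": 0, "wz": 0, "fingers": 60},
    {"dx": 0, "dy": 0, "dz": 3, "wx": 0, "wy": 0, "wz": 0, "fingers": 60},
    {"dx": 0, "dy": 0, "dz": 2, "wx": 0, "wy": 0, "wz": 0, "fingers": 60},
    {"dx": 0, "dy": 0, "dz": 0, "wx": 0, "wy": 0, "wz": 0, "fingers": 60},
  ],
)

```text
t: 8.4
tool_pos: [0.4501, 0.1669, 0.132]
orientation: [-0.067, 3.134, -0.003]
force: [0.6, 0.9, -0.4]
opening: 0.0672
```

```bash
python3 go.py .6131 .0073 .12 -.057;python3 - <<'E'
from h import *
snap("4")
a=cv2.imread("pics/side_4.png")[80:260,180:400]
cv2.imwrite("pics/s4.png",cv2.resize(a,None,fx=3,fy=3,interpolation=cv2.INTER_CUBIC))
E
```

```text
t 8.4 pos [0.4501 0.1669 0.132 ] w [ 0.0021  0.0064 -0.0999] d_cm [ 16.3  -15.96  -1.2 ] F [ 0.6  0.9 -0.4] open 0.0672
```

View pics/s4.png

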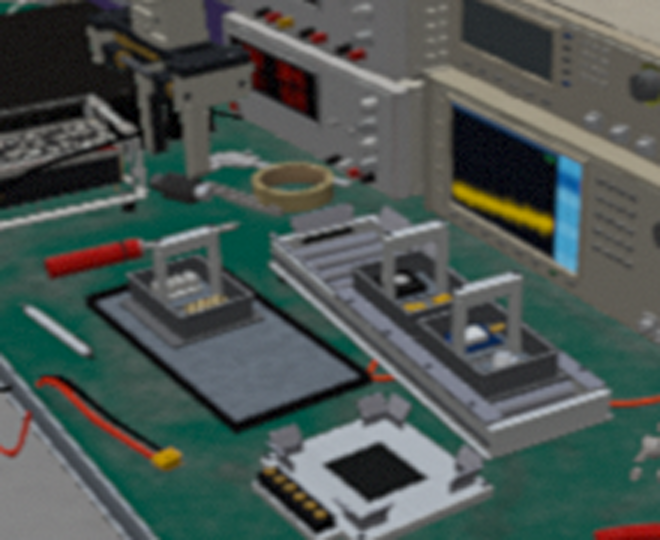

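View pics/top_4.png

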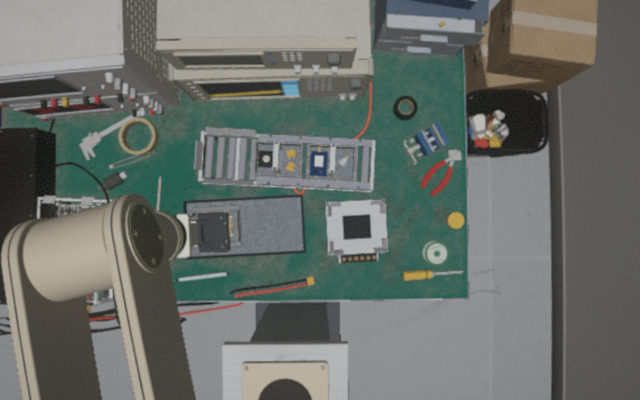

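Call:
send_rows(
  series=[
    {"dx": 1.5, "dy": -1.5, "dz": 0, "wx": 0, "wy": 0, "wz": -0.01, "fingers": 110},
    {"dx": 2.5, "dy": -2.5, "dz": 0, "wx": 0, "wy": 0, "wz": -0.015, "fingers": 110},
    {"dx": 2.5, "dy": -2.5, "dz": 0, "wx": 0, "wy": 0, "wz": -0.015, "fingers": 110},
    {"dx": 2.5, "dy": -2.5, "dz": 0, "wx": 0, "wy": 0, "wz": -0.015, "fingers": 110},
    {"dx": 2.5, "dy": -2.4, "dz": 0, "wx": 0, "wy": 0, "wz": -0.015, "fingers": 110},
    {"dx": 2.2, "dy": -2.1, "dz": 0, "wx": 0, "wy": 0, "wz": -0.015, "fingers": 110},
    {"dx": 1.2, "dy": -1.2, "dz": 0, "wx": 0, "wy": 0, "wz": -0.01, "fingers": 110},
    {"dx": 0, "dy": 0, "dz": 0, "wx": 0, "wy": 0, "wz": 0, "fingers": 110},
    {"dx": 0, "dy": 0, "dz": 0, "wx": 0, "wy": 0, "wz": 0, "fingers": 110},
  ],
)

```text
t: 9.25
tool_pos: [0.5932, 0.0123, 0.1088]
orientation: [-0.083, -3.121, 0.003]
force: [0.1, 0.7, -0.8]
opening: 0.0527
```

```bash
python3 go.py .6131 .0073 .058 -.057
```

```text
t 9.25 pos [0.5932 0.0123 0.1088] w [ 0.0014 -0.0196 -0.0036] d_cm [ 1.99 -0.5  -5.08] F [ 0.1  0.7 -0.8] open 0.0527
```

Call:
send_rows(
  series=[
    {"dx": 1.6, "dy": -0.5, "dz": 0, "wx": 0, "wy": -0.02, "wz": -0.004, "fingers": 110},
    {"dx": 0, "dy": 0, "dz": 0, "wx": 0, "wy": 0, "wz": 0, "fingers": 110},
    {"dx": 0, "dy": 0, "dz": 0, "wx": 0, "wy": 0, "wz": 0, "fingers": 110},
  ],
)

```text
t: 9.5
tool_pos: [0.6074, 0.0087, 0.1049]
orientation: [-0.088, -3.137, 0.001]
force: [-0.7, 1.1, 0.0]
opening: 0.0529
```

```bash
python3 go.py .6131 .0073 .058 -.057
```

```text
t 9.5 pos [0.6074 0.0087 0.1049] w [ 0.0005 -0.0035 -0.0008] d_cm [ 0.57 -0.14 -4.69] F [-0.7  1.1  0. ] open 0.0529
```

Call:
send_rows(
  series=[
    {"dx": 0.5, "dy": -0.1, "dz": -1, "wx": 0, "wy": 0, "wz": 0, "fingers": 110},
    {"dx": 0, "dy": 0, "dz": -1.5, "wx": 0, "wy": 0, "wz": 0, "fingers": 110},
    {"dx": 0, "dy": 0, "dz": -1.2, "wx": 0, "wy": 0, "wz": 0, "fingers": 110},
    {"dx": 0, "dy": 0, "dz": -0.5, "wx": 0, "wy": 0, "wz": 0, "fingers": 150},
    {"dx": 0, "dy": 0, "dz": 0, "wx": 0, "wy": 0, "wz": 0, "fingers": 200},
    {"dx": 0, "dy": 0, "dz": 0, "wx": 0, "wy": 0, "wz": 0, "fingers": 200},
  ],
)

```text
t: 10.0
tool_pos: [0.6119, 0.0111, 0.0596]
orientation: [-0.081, -3.138, 0.0]
force: [0.4, -0.3, -0.8]
opening: 0.0374
```

```bash
python3 go.py .6131 .0073 .058 -.057
```

```text
t 10.0 pos [0.6119 0.0111 0.0596] w [ 0.0001 -0.0027 -0.0056] d_cm [ 0.12 -0.38 -0.16] F [ 0.4 -0.3 -0.8] open 0.0374
```

Call:
send_rows(
  series=[
    {"dx": 0.1, "dy": -0.35, "dz": -0.1, "wx": 0, "wy": 0, "wz": -0.005, "fingers": 200},
    {"dx": 0, "dy": 0, "dz": 0, "wx": 0, "wy": 0, "wz": 0, "fingers": 200},
    {"dx": 0.05, "dy": 0.8, "dz": 0, "wx": 0, "wy": 0, "wz": 0, "fingers": 200},
    {"dx": 0.07, "dy": 1.2, "dz": 0, "wx": 0, "wy": 0, "wz": 0, "fingers": 200},
    {"dx": 0.07, "dy": 1.2, "dz": 0, "wx": 0, "wy": 0, "wz": 0, "fingers": 200},
    {"dx": 0.07, "dy": 1.2, "dz": 0, "wx": 0, "wy": 0, "wz": 0, "fingers": 200},
    {"dx": 0.07, "dy": 1.2, "dz": 0, "wx": 0, "wy": 0, "wz": 0, "fingers": 200},
  ],
)

```text
t: 10.58
tool_pos: [0.6179, 0.066, 0.0612]
orientation: [0.094, 3.14, -0.001]
force: [0.4, -1.2, -0.9]
opening: 0.02
```

```bash
python3 go.py .6200 .127 .058 -.057
```

```text
t 10.58 pos [0.6179 0.066  0.0612] w [0.0008 0.0006 0.0031] d_cm [ 0.21  6.1  -0.32] F [ 0.4 -1.2 -0.9] open 0.02
```

Call:
send_rows(
  series=[
    {"dx": 0.02, "dy": 1.2, "dz": -0.1, "wx": 0, "wy": 0, "wz": 0.003, "fingers": 200},
    {"dx": 0.02, "dy": 1.2, "dz": -0.1, "wx": 0, "wy": 0, "wz": 0, "fingers": 200},
    {"dx": 0.02, "dy": 1.2, "dz": 0, "wx": 0, "wy": 0, "wz": 0, "fingers": 200},
    {"dx": 0.02, "dy": 1.0, "dz": 0, "wx": 0, "wy": 0, "wz": 0, "fingers": 200},
    {"dx": 0.02, "dy": 0.6, "dz": 0, "wx": 0, "wy": 0, "wz": 0, "fingers": 200},
    {"dx": 0, "dy": 0.3, "dz": 0, "wx": 0, "wy": 0, "wz": 0, "fingers": 200},
    {"dx": 0, "dy": 0, "dz": 0, "wx": 0, "wy": 0, "wz": 0, "fingers": 200},
    {"dx": 0, "dy": 0, "dz": 0, "wx": 0, "wy": 0, "wz": 0, "fingers": 200},
  ],
)

```text
t: 11.25
tool_pos: [0.619, 0.1334, 0.0595]
orientation: [0.079, 3.139, 0.0]
force: [-0.0, -1.3, 0.3]
opening: 0.0202
```

```bash
python3 go.py .6200 .127 .058 -.057
```

```text
t 11.25 pos [0.619  0.1334 0.0595] w [-0.0002  0.002  -0.0069] d_cm [ 0.1  -0.64 -0.15] F [-0.  -1.3  0.3] open 0.0202
```

Call:
send_rows(
  series=[
    {"dx": 0.1, "dy": -0.6, "dz": -0.1, "wx": 0, "wy": 0, "wz": -0.007, "fingers": 200},
    {"dx": 0, "dy": 0, "dz": 0, "wx": 0, "wy": 0, "wz": 0, "fingers": 200},
    {"dx": 0, "dy": 0, "dz": 0, "wx": 0, "wy": 0, "wz": 0, "fingers": 255},
    {"dx": 0, "dy": 0, "dz": 0, "wx": 0, "wy": 0, "wz": 0, "fingers": 255},
    {"dx": 0, "dy": 0, "dz": 0, "wx": 0, "wy": 0, "wz": 0, "fingers": 255},
    {"dx": 0, "dy": 0, "dz": 0, "wx": 0, "wy": 0, "wz": 0, "fingers": 255},
    {"dx": 0, "dy": 0, "dz": 0, "wx": 0, "wy": 0, "wz": 0, "fingers": 255},
  ],
)

```text
t: 11.83
tool_pos: [0.62, 0.1241, 0.0582]
orientation: [0.096, 3.139, 0.001]
force: [-0.8, 0.2, -0.1]
opening: 0.0119
```

```bash
python3 go.py .6200 .127 .058 -.057;python3 - <<'E'
from h import *
snap("5")
a=cv2.imread("pics/side_5.png")[80:260,180:400]
cv2.imwrite("pics/s5.png",cv2.resize(a,None,fx=3,fy=3,interpolation=cv2.INTER_CUBIC))
E
```

```text
t 11.83 pos [0.62   0.1241 0.0582] w [-0.0003  0.001   0.0044] d_cm [ 0.    0.29 -0.02] F [-0.8  0.2 -0.1] open 0.0119
```

View pics/s5.png

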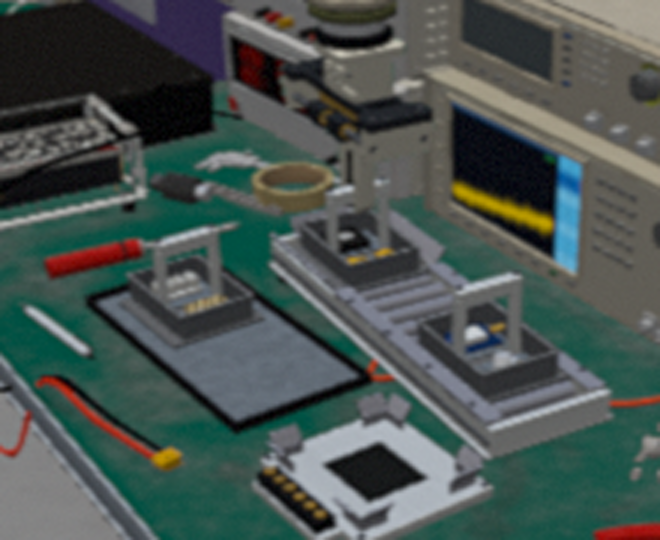

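Call:
send_rows(
  series=[
    {"dx": 0, "dy": 0.1, "dz": 0.5, "wx": 0, "wy": 0, "wz": 0, "fingers": 255},
    {"dx": 0, "dy": 0, "dz": 1.0, "wx": 0, "wy": 0, "wz": 0, "fingers": 255},
    {"dx": 0, "dy": 0, "dz": 1.5, "wx": 0, "wy": 0, "wz": 0, "fingers": 255},
    {"dx": 0, "dy": 0, "dz": 1.5, "wx": 0, "wy": 0, "wz": 0, "fingers": 255},
    {"dx": 0, "dy": 0, "dz": 1.5, "wx": 0, "wy": 0, "wz": 0, "fingers": 255},
    {"dx": 0, "dy": 0, "dz": 1.5, "wx": 0, "wy": 0, "wz": 0, "fingers": 255},
    {"dx": 0, "dy": 0, "dz": 0.5, "wx": 0, "wy": 0, "wz": 0, "fingers": 255},
    {"dx": 0, "dy": 0, "dz": 0, "wx": 0, "wy": 0, "wz": 0, "fingers": 255},
  ],
)

```text
t: 12.6
tool_pos: [0.6161, 0.125, 0.1412]
orientation: [-0.095, -3.134, 0.002]
force: [-0.5, 0.5, -3.5]
opening: 0.0117
```

```bash
python3 go.py .4522 .027 .13 .045
```

```text
t 12.6 pos [0.6161 0.125  0.1412] w [ 0.0016 -0.0064  0.1058] d_cm [-16.39  -9.8   -1.12] F [-0.5  0.5 -3.5] open 0.0117
```

Call:
send_rows(
  series=[
    {"dx": 0, "dy": -1, "dz": 0.1, "wx": 0, "wy": 0, "wz": 0.01, "fingers": 255},
    {"dx": -0.5, "dy": -2, "dz": 0.1, "wx": 0, "wy": 0, "wz": 0.01, "fingers": 255},
    {"dx": -1.2, "dy": -2, "dz": 0.1, "wx": 0, "wy": 0, "wz": 0.01, "fingers": 255},
    {"dx": -2, "dy": -1.8, "dz": 0.1, "wx": 0, "wy": 0, "wz": 0.01, "fingers": 255},
    {"dx": -2.3, "dy": -1.4, "dz": 0, "wx": 0, "wy": 0, "wz": 0.012, "fingers": 255},
    {"dx": -2.3, "dy": -0.8, "dz": 0, "wx": 0, "wy": 0, "wz": 0.012, "fingers": 255},
    {"dx": -2.3, "dy": -0.4, "dz": 0, "wx": 0, "wy": 0, "wz": 0.012, "fingers": 255},
    {"dx": -2.3, "dy": -0.2, "dz": 0, "wx": 0, "wy": 0, "wz": 0.012, "fingers": 255},
    {"dx": -1.8, "dy": 0, "dz": 0, "wx": 0, "wy": 0, "wz": 0.01, "fingers": 255},
    {"dx": -0.8, "dy": 0, "dz": 0, "wx": 0, "wy": 0, "wz": 0.006, "fingers": 255},
    {"dx": 0, "dy": 0, "dz": 0, "wx": 0, "wy": 0, "wz": 0, "fingers": 255},
    {"dx": 0, "dy": 0, "dz": 0, "wx": 0, "wy": 0, "wz": 0, "fingers": 255},
  ],
)

```text
t: 13.6
tool_pos: [0.4495, 0.0257, 0.1361]
orientation: [0.076, -3.125, 0.003]
force: [0.1, -0.1, -2.8]
opening: 0.0118
```

```bash
python3 go.py .4522 .027 .0327 .045
```

```text
t 13.6 pos [0.4495 0.0257 0.1361] w [ 0.0021 -0.0155 -0.0038] d_cm [  0.27   0.13 -10.34] F [ 0.1 -0.1 -2.8] open 0.0118
```

Call:
send_rows(
  series=[
    {"dx": 0.2, "dy": 0.1, "dz": -1, "wx": 0, "wy": -0.015, "wz": -0.004, "fingers": 255},
    {"dx": 0, "dy": 0, "dz": -2, "wx": 0, "wy": 0, "wz": 0, "fingers": 255},
    {"dx": 0, "dy": 0, "dz": -2, "wx": 0, "wy": 0, "wz": 0, "fingers": 255},
    {"dx": 0, "dy": 0, "dz": -2, "wx": 0, "wy": 0, "wz": 0, "fingers": 255},
    {"dx": 0, "dy": 0, "dz": -1.2, "wx": 0, "wy": 0, "wz": 0, "fingers": 255},
    {"dx": 0, "dy": 0, "dz": -0.5, "wx": 0, "wy": 0, "wz": 0, "fingers": 255},
    {"dx": 0, "dy": 0, "dz": 0, "wx": 0, "wy": 0, "wz": 0, "fingers": 255},
    {"dx": 0, "dy": 0, "dz": 0, "wx": 0, "wy": 0, "wz": 0, "fingers": 255},
  ],
)

```text
t: 14.27
tool_pos: [0.4564, 0.0272, 0.0458]
orientation: [-0.068, 3.137, -0.003]
force: [-0.3, 0.7, -3.0]
opening: 0.0121
```

```bash
python3 go.py .4522 .027 .0327 .045
```

```text
t 14.27 pos [0.4564 0.0272 0.0458] w [0.002  0.0037 0.0015] d_cm [-0.42 -0.02 -1.31] F [-0.3  0.7 -3. ] open 0.0121
```

Call:
send_rows(
  series=[
    {"dx": -0.3, "dy": 0, "dz": -0.5, "wx": 0, "wy": 0, "wz": 0, "fingers": 255},
    {"dx": 0, "dy": 0, "dz": -0.5, "wx": 0, "wy": 0, "wz": 0, "fingers": 255},
    {"dx": 0, "dy": 0, "dz": -0.3, "wx": 0, "wy": 0, "wz": 0, "fingers": 255},
    {"dx": 0, "dy": 0, "dz": -0.2, "wx": 0, "wy": 0, "wz": 0, "fingers": 255},
    {"dx": 0, "dy": 0, "dz": -0.15, "wx": 0, "wy": 0, "wz": 0, "fingers": 255},
    {"dx": 0, "dy": 0, "dz": 0, "wx": 0, "wy": 0, "wz": 0, "fingers": 255},
  ],
)

```text
t: 14.77
tool_pos: [0.4572, 0.0271, 0.0326]
orientation: [-0.068, 3.13, -0.004]
force: [-0.6, -0.5, -2.8]
opening: 0.0119
```

```bash
python3 go.py .4522 .027 .0327 .045
```

```text
t 14.77 pos [0.4572 0.0271 0.0326] w [0.0024 0.0105 0.0015] d_cm [-0.5  -0.01  0.01] F [-0.6 -0.5 -2.8] open 0.0119
```

Call:
send_rows(
  series=[
    {"dx": 0, "dy": 0, "dz": -0.15, "wx": 0, "wy": 0.01, "wz": 0, "fingers": 255},
    {"dx": 0, "dy": 0, "dz": 0, "wx": 0, "wy": 0, "wz": 0, "fingers": 255},
  ],
)

```text
t: 14.93
tool_pos: [0.458, 0.027, 0.0327]
orientation: [-0.068, 3.139, -0.004]
force: [0.8, -0.7, -4.6]
opening: 0.0116
```

```bash
python3 go.py .4522 .027 .0327 .045
```

```text
t 14.93 pos [0.458  0.027  0.0327] w [0.0027 0.0015 0.0015] d_cm [-0.58  0.   -0.  ] F [ 0.8 -0.7 -4.6] open 0.0116
```

Call:
send_rows(
  series=[
    {"dx": 0, "dy": 0, "dz": 0, "wx": 0, "wy": 0, "wz": 0, "fingers": 210},
    {"dx": 0, "dy": 0, "dz": 0, "wx": 0, "wy": 0, "wz": 0, "fingers": 180},
    {"dx": 0, "dy": 0, "dz": 0, "wx": 0, "wy": 0, "wz": 0, "fingers": 110},
    {"dx": 0, "dy": 0, "dz": 0, "wx": 0, "wy": 0, "wz": 0, "fingers": 90},
    {"dx": 0, "dy": 0, "dz": 1.5, "wx": 0, "wy": 0, "wz": 0, "fingers": 90},
    {"dx": 0, "dy": 0, "dz": 3, "wx": 0, "wy": 0, "wz": 0, "fingers": 90},
    {"dx": 0, "dy": 0, "dz": 3, "wx": 0, "wy": 0, "wz": 0, "fingers": 90},
    {"dx": 0, "dy": 0, "dz": 3, "wx": 0, "wy": 0, "wz": 0, "fingers": 90},
    {"dx": 0, "dy": 0, "dz": 0, "wx": 0, "wy": 0, "wz": 0, "fingers": 90},
  ],
)

```text
t: 15.68
tool_pos: [0.4565, 0.027, 0.1403]
orientation: [0.068, -3.14, 0.004]
force: [0.7, -0.2, 1.2]
opening: 0.0596
```

```bash
python3 go.py .6056 -.1187 .13 -.057;python3 - <<'E'
from h import *
snap("6")
a=cv2.imread("pics/side_6.png")[80:260,180:400]
cv2.imwrite("pics/s6.png",cv2.resize(a,None,fx=3,fy=3,interpolation=cv2.INTER_CUBIC))
E
```

```text
t 15.68 pos [0.4565 0.027  0.1403] w [ 0.0024 -0.0014 -0.1004] d_cm [ 14.91 -14.57  -1.03] F [ 0.7 -0.2  1.2] open 0.0596
```

View pics/s6.png

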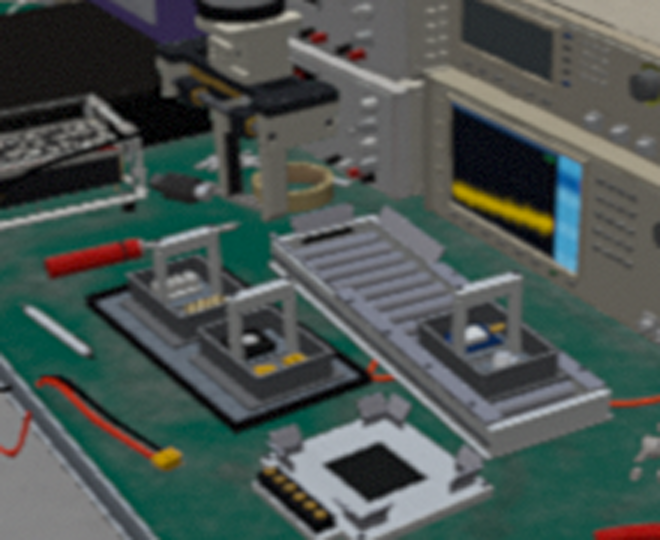

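View pics/top_6.png

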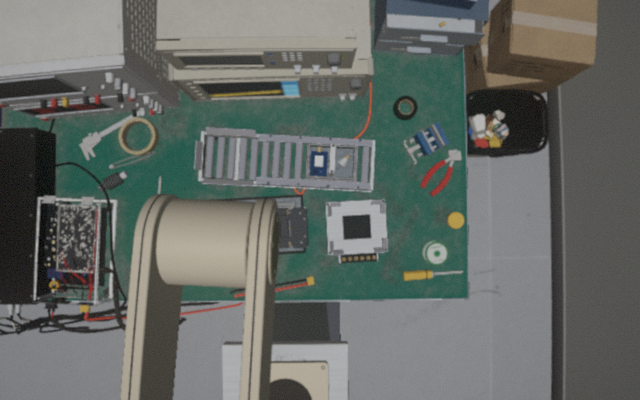

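Call:
send_rows(
  series=[
    {"dx": 1.3, "dy": -1.3, "dz": 0.1, "wx": 0, "wy": 0, "wz": -0.01, "fingers": 110},
    {"dx": 2.2, "dy": -2.2, "dz": 0.1, "wx": 0, "wy": 0, "wz": -0.015, "fingers": 110},
    {"dx": 2.2, "dy": -2.2, "dz": 0.1, "wx": 0, "wy": 0, "wz": -0.015, "fingers": 110},
    {"dx": 2.2, "dy": -2.2, "dz": 0.1, "wx": 0, "wy": 0, "wz": -0.015, "fingers": 110},
    {"dx": 2.2, "dy": -2.2, "dz": 0.1, "wx": 0, "wy": 0, "wz": -0.015, "fingers": 110},
    {"dx": 2.2, "dy": -2.1, "dz": 0, "wx": 0, "wy": 0, "wz": -0.015, "fingers": 110},
    {"dx": 1.8, "dy": -1.2, "dz": 0, "wx": 0, "wy": 0, "wz": -0.01, "fingers": 110},
    {"dx": 0.8, "dy": -0.5, "dz": 0, "wx": 0, "wy": 0, "wz": 0, "fingers": 110},
    {"dx": 0, "dy": 0, "dz": 0, "wx": 0, "wy": 0, "wz": 0, "fingers": 110},
    {"dx": 0, "dy": 0, "dz": 0, "wx": 0, "wy": 0, "wz": 0, "fingers": 110},
  ],
)

```text
t: 16.62
tool_pos: [0.5995, -0.1168, 0.1205]
orientation: [-0.085, -3.111, -0.007]
force: [0.0, -0.5, -0.6]
opening: 0.0529
```

```bash
python3 go.py .6056 -.1187 .058 -.057
```

```text
t 16.62 pos [ 0.5995 -0.1168  0.1205] w [-0.0051 -0.0289 -0.0025] d_cm [ 0.61 -0.19 -6.25] F [ 0.  -0.5 -0.6] open 0.0529
```

Call:
send_rows(
  series=[
    {"dx": 0.3, "dy": -0.2, "dz": 0, "wx": -0.005, "wy": -0.028, "wz": -0.002, "fingers": 110},
    {"dx": 0, "dy": 0, "dz": 0, "wx": 0, "wy": 0, "wz": 0, "fingers": 110},
    {"dx": 0, "dy": 0, "dz": 0, "wx": 0, "wy": 0, "wz": 0, "fingers": 110},
  ],
)

```text
t: 16.87
tool_pos: [0.5989, -0.1167, 0.1164]
orientation: [-0.087, -3.133, -0.003]
force: [1.0, -0.5, 0.3]
opening: 0.0528
```

```bash
python3 go.py .6056 -.1187 .058 -.057
```

```text
t 16.87 pos [ 0.5989 -0.1167  0.1164] w [-0.0022 -0.007  -0.0014] d_cm [ 0.67 -0.2  -5.84] F [ 1.  -0.5  0.3] open 0.0528
```

Call:
send_rows(
  series=[
    {"dx": 0.6, "dy": -0.2, "dz": -1, "wx": -0.002, "wy": -0.005, "wz": 0, "fingers": 110},
    {"dx": 0, "dy": 0, "dz": -1.5, "wx": 0, "wy": 0, "wz": 0, "fingers": 110},
    {"dx": 0, "dy": 0, "dz": -1.5, "wx": 0, "wy": 0, "wz": 0, "fingers": 110},
    {"dx": 0, "dy": 0, "dz": -1.2, "wx": 0, "wy": 0, "wz": 0, "fingers": 110},
    {"dx": 0, "dy": 0, "dz": -0.3, "wx": 0, "wy": 0, "wz": 0, "fingers": 150},
    {"dx": 0, "dy": 0, "dz": 0, "wx": 0, "wy": 0, "wz": 0, "fingers": 200},
    {"dx": 0, "dy": 0, "dz": 0, "wx": 0, "wy": 0, "wz": 0, "fingers": 200},
    {"dx": 0, "dy": 0, "dz": 0, "wx": 0, "wy": 0, "wz": 0, "fingers": 200},
  ],
)

```text
t: 17.53
tool_pos: [0.6041, -0.1158, 0.0571]
orientation: [-0.081, -3.137, -0.001]
force: [0.3, 0.1, 0.4]
opening: 0.0309
```

```bash
python3 go.py .6056 -.1187 .058 -.057
```

```text
t 17.53 pos [ 0.6041 -0.1158  0.0571] w [-0.0005 -0.0034 -0.0051] d_cm [ 0.15 -0.29  0.09] F [0.3 0.1 0.4] open 0.0309
```

Call:
send_rows(
  series=[
    {"dx": 0.1, "dy": 0.5, "dz": 0.1, "wx": 0, "wy": 0, "wz": -0.004, "fingers": 200},
    {"dx": 0.1, "dy": 1.0, "dz": 0, "wx": 0, "wy": 0, "wz": 0, "fingers": 200},
    {"dx": 0.09, "dy": 1.4, "dz": 0, "wx": 0, "wy": 0, "wz": 0, "fingers": 200},
    {"dx": 0.09, "dy": 1.4, "dz": 0, "wx": 0, "wy": 0, "wz": 0, "fingers": 200},
    {"dx": 0.09, "dy": 1.4, "dz": 0, "wx": 0, "wy": 0, "wz": 0, "fingers": 200},
    {"dx": 0.09, "dy": 1.4, "dz": 0, "wx": 0, "wy": 0, "wz": 0, "fingers": 200},
    {"dx": 0.09, "dy": 1.4, "dz": 0, "wx": 0, "wy": 0, "wz": 0, "fingers": 200},
  ],
)

```text
t: 18.12
tool_pos: [0.6129, -0.0249, 0.062]
orientation: [0.093, 3.138, -0.002]
force: [-0.5, -0.6, -0.6]
opening: 0.0201
```

```bash
python3 go.py .620 .127 .058 -.057
```

```text
t 18.12 pos [ 0.6129 -0.0249  0.062 ] w [0.0011 0.0019 0.0023] d_cm [ 0.71 15.19 -0.4 ] F [-0.5 -0.6 -0.6] open 0.0201
```

Call:
send_rows(
  series=[
    {"dx": 0.05, "dy": 1.4, "dz": -0.15, "wx": 0, "wy": 0, "wz": 0.002, "fingers": 200},
    {"dx": 0.05, "dy": 1.4, "dz": -0.15, "wx": 0, "wy": 0, "wz": 0, "fingers": 200},
    {"dx": 0.05, "dy": 1.4, "dz": -0.05, "wx": 0, "wy": 0, "wz": 0, "fingers": 200},
    {"dx": 0.05, "dy": 1.4, "dz": 0, "wx": 0, "wy": 0, "wz": 0, "fingers": 200},
    {"dx": 0.05, "dy": 1.4, "dz": 0, "wx": 0, "wy": 0, "wz": 0, "fingers": 200},
    {"dx": 0.05, "dy": 1.4, "dz": 0, "wx": 0, "wy": 0, "wz": 0, "fingers": 200},
    {"dx": 0.05, "dy": 1.4, "dz": 0, "wx": 0, "wy": 0, "wz": 0, "fingers": 200},
  ],
)

```text
t: 18.7
tool_pos: [0.6174, 0.0902, 0.062]
orientation: [0.079, 3.132, 0.001]
force: [0.6, -1.1, 0.4]
opening: 0.0198
```

```bash
python3 go.py .620 .127 .058 -.057
```

```text
t 18.7 pos [0.6174 0.0902 0.062 ] w [-0.0002  0.0082 -0.0067] d_cm [ 0.26  3.68 -0.4 ] F [ 0.6 -1.1  0.4] open 0.0198
```

Call:
send_rows(
  series=[
    {"dx": 0.1, "dy": 1.2, "dz": -0.2, "wx": 0, "wy": 0.008, "wz": -0.006, "fingers": 200},
    {"dx": 0.05, "dy": 0.8, "dz": -0.1, "wx": 0, "wy": 0, "wz": 0, "fingers": 200},
    {"dx": 0, "dy": 0.4, "dz": 0, "wx": 0, "wy": 0, "wz": 0, "fingers": 200},
    {"dx": 0, "dy": 0, "dz": 0, "wx": 0, "wy": 0, "wz": 0, "fingers": 200},
    {"dx": 0, "dy": 0, "dz": 0, "wx": 0, "wy": 0, "wz": 0, "fingers": 200},
  ],
)

```text
t: 19.12
tool_pos: [0.6181, 0.1252, 0.0607]
orientation: [0.076, 3.138, 0.004]
force: [-0.1, 0.3, -0.5]
opening: 0.0198
```

```bash
python3 go.py .620 .127 .058 -.057
```

```text
t 19.12 pos [0.6181 0.1252 0.0607] w [-0.0023  0.0029 -0.0088] d_cm [ 0.19  0.18 -0.27] F [-0.1  0.3 -0.5] open 0.0198
```

Call:
send_rows(
  series=[
    {"dx": 0.15, "dy": 0.1, "dz": -0.25, "wx": 0, "wy": 0.003, "wz": -0.009, "fingers": 200},
    {"dx": 0, "dy": 0, "dz": 0, "wx": 0, "wy": 0, "wz": 0, "fingers": 255},
    {"dx": 0, "dy": 0, "dz": 0, "wx": 0, "wy": 0, "wz": 0, "fingers": 255},
    {"dx": 0, "dy": 0, "dz": 0, "wx": 0, "wy": 0, "wz": 0, "fingers": 255},
    {"dx": 0, "dy": 0, "dz": 0, "wx": 0, "wy": 0, "wz": 0, "fingers": 255},
    {"dx": 0, "dy": 0, "dz": 0, "wx": 0, "wy": 0, "wz": 0, "fingers": 255},
  ],
)

```text
t: 19.62
tool_pos: [0.6197, 0.124, 0.0583]
orientation: [-0.095, -3.14, -0.003]
force: [-0.0, 0.6, 0.7]
opening: 0.0115
```

```bash
python3 go.py .620 .127 .058 -.057;python3 - <<'E'
from h import *
snap("7")
a=cv2.imread("pics/side_7.png")[105:215,250:390]
cv2.imwrite("pics/s7.png",cv2.resize(a,None,fx=5,fy=5,interpolation=cv2.INTER_CUBIC))
E
```

```text
t 19.62 pos [0.6197 0.124  0.0583] w [-0.0022 -0.0005  0.0038] d_cm [ 0.03  0.3  -0.03] F [-0.   0.6  0.7] open 0.0115
```

View pics/s7.png

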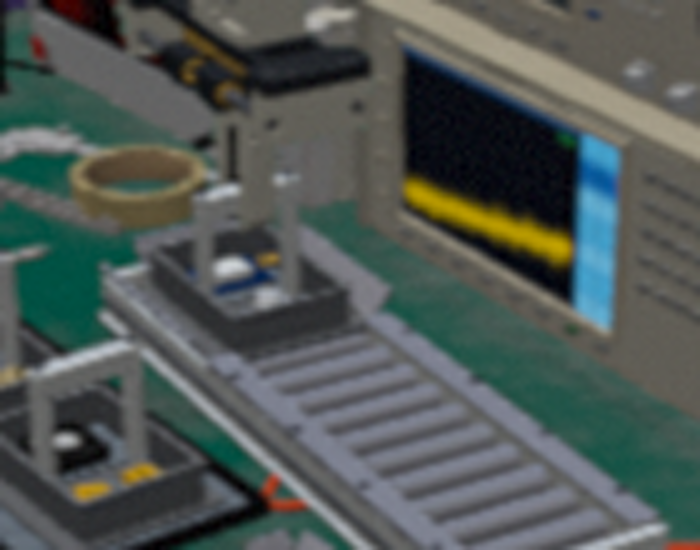

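Call:
send_rows(
  series=[
    {"dx": 0, "dy": 0.1, "dz": 0.5, "wx": 0, "wy": 0, "wz": 0, "fingers": 255},
    {"dx": 0, "dy": 0, "dz": 1.0, "wx": 0, "wy": 0, "wz": 0, "fingers": 255},
    {"dx": 0, "dy": 0, "dz": 1.5, "wx": 0, "wy": 0, "wz": 0, "fingers": 255},
    {"dx": 0, "dy": 0, "dz": 1.5, "wx": 0, "wy": 0, "wz": 0, "fingers": 255},
    {"dx": 0, "dy": 0, "dz": 1.5, "wx": 0, "wy": 0, "wz": 0, "fingers": 255},
    {"dx": 0, "dy": 0, "dz": 1.5, "wx": 0, "wy": 0, "wz": 0, "fingers": 255},
    {"dx": 0, "dy": 0, "dz": 0.5, "wx": 0, "wy": 0, "wz": 0, "fingers": 255},
    {"dx": 0, "dy": 0, "dz": 0, "wx": 0, "wy": 0, "wz": 0, "fingers": 255},
  ],
)

```text
t: 20.38
tool_pos: [0.6153, 0.1241, 0.14]
orientation: [-0.096, -3.131, -0.0]
force: [0.0, 0.3, -4.3]
opening: 0.0117
```

```bash
python3 go.py .6 -.16 .135 .045
```

```text
t 20.38 pos [0.6153 0.1241 0.14  ] w [ 1.000e-04 -9.400e-03  1.064e-01] d_cm [ -1.53 -28.41  -0.5 ] F [ 0.   0.3 -4.3] open 0.0117
```

Call:
send_rows(
  series=[
    {"dx": 0, "dy": -1, "dz": 0.1, "wx": 0, "wy": -0.008, "wz": 0.005, "fingers": 255},
    {"dx": 0, "dy": -2, "dz": 0.1, "wx": 0, "wy": 0, "wz": 0.007, "fingers": 255},
    {"dx": 0, "dy": -2.3, "dz": 0.1, "wx": 0, "wy": 0, "wz": 0.008, "fingers": 255},
    {"dx": 0, "dy": -2.3, "dz": 0.1, "wx": 0, "wy": 0, "wz": 0.008, "fingers": 255},
    {"dx": 0, "dy": -2.3, "dz": 0, "wx": 0, "wy": 0, "wz": 0.008, "fingers": 255},
    {"dx": 0, "dy": -2.3, "dz": 0, "wx": 0, "wy": 0, "wz": 0.008, "fingers": 255},
    {"dx": 0, "dy": -2.3, "dz": 0, "wx": 0, "wy": 0, "wz": 0.008, "fingers": 255},
    {"dx": 0, "dy": -2.3, "dz": 0, "wx": 0, "wy": 0, "wz": 0.008, "fingers": 255},
    {"dx": 0, "dy": -2.3, "dz": 0, "wx": 0, "wy": 0, "wz": 0.008, "fingers": 255},
    {"dx": 0, "dy": -2.3, "dz": 0, "wx": 0, "wy": 0, "wz": 0.008, "fingers": 255},
    {"dx": -0.5, "dy": -2.3, "dz": 0, "wx": 0, "wy": 0, "wz": 0.008, "fingers": 255},
    {"dx": -1, "dy": -1.5, "dz": 0, "wx": 0, "wy": 0, "wz": 0.008, "fingers": 255},
  ],
)

```text
t: 21.38
tool_pos: [0.5906, -0.1415, 0.1309]
orientation: [0.069, -3.127, -0.0]
force: [-0.1, -1.2, -3.6]
opening: 0.0117
```

```bash
python3 go.py .4467 -.1836 .12 .045
```

```text
t 21.38 pos [ 0.5906 -0.1415  0.1309] w [ 0.0002 -0.0137  0.0007] d_cm [-14.39  -4.21  -1.09] F [-0.1 -1.2 -3.6] open 0.0117
```

Call:
send_rows(
  series=[
    {"dx": -1.5, "dy": -0.6, "dz": 0, "wx": 0, "wy": -0.01, "wz": 0, "fingers": 255},
    {"dx": -2, "dy": -0.5, "dz": 0, "wx": 0, "wy": 0, "wz": 0, "fingers": 255},
    {"dx": -2.2, "dy": -0.5, "dz": 0, "wx": 0, "wy": 0, "wz": 0, "fingers": 255},
    {"dx": -2.2, "dy": -0.5, "dz": 0, "wx": 0, "wy": 0, "wz": 0, "fingers": 255},
    {"dx": -2.2, "dy": -0.5, "dz": 0, "wx": 0, "wy": 0, "wz": 0, "fingers": 255},
    {"dx": -1.6, "dy": -0.3, "dz": 0, "wx": 0, "wy": 0, "wz": 0, "fingers": 255},
    {"dx": -0.8, "dy": -0.2, "dz": 0, "wx": 0, "wy": 0, "wz": 0, "fingers": 255},
    {"dx": 0, "dy": 0, "dz": 0, "wx": 0, "wy": 0, "wz": 0, "fingers": 255},
    {"dx": 0, "dy": 0, "dz": 0, "wx": 0, "wy": 0, "wz": 0, "fingers": 255},
  ],
)

```text
t: 22.13
tool_pos: [0.4495, -0.1816, 0.1191]
orientation: [0.06, -3.125, -0.002]
force: [-0.4, -0.0, -3.9]
opening: 0.0118
```

```bash
python3 go.py .4467 -.1836 .0407 .045
```

```text
t 22.13 pos [ 0.4495 -0.1816  0.1191] w [-0.0008 -0.0159  0.0068] d_cm [-0.28 -0.2  -7.84] F [-0.4 -0.  -3.9] open 0.0118
```

Call:
send_rows(
  series=[
    {"dx": -0.3, "dy": -0.2, "dz": -1, "wx": 0, "wy": -0.015, "wz": 0.007, "fingers": 255},
    {"dx": 0, "dy": 0, "dz": -1.5, "wx": 0, "wy": 0, "wz": 0, "fingers": 255},
    {"dx": 0, "dy": 0, "dz": -1, "wx": 0, "wy": 0, "wz": 0, "fingers": 255},
    {"dx": 0, "dy": 0, "dz": 0, "wx": 0, "wy": 0, "wz": 0, "fingers": 255},
    {"dx": 0, "dy": 0, "dz": 0, "wx": 0, "wy": 0, "wz": 0, "fingers": 255},
  ],
)

```text
t: 22.55
tool_pos: [0.45, -0.1837, 0.0831]
orientation: [-0.074, 3.138, 0.0]
force: [-0.8, -0.0, -3.2]
opening: 0.0117
```

```bash
python3 go.py .4467 -.1836 .0407 .045;python3 - <<'E'
from h import *
snap("8")
a=cv2.imread("pics/side_8.png")[140:270,240:390]
b=cv2.imread("pics/top_8.png")[180:280,300:420]
cv2.imwrite("pics/s8.png",cv2.resize(a,None,fx=5,fy=4.5,interpolation=cv2.INTER_CUBIC))
cv2.imwrite("pics/t8.png",cv2.resize(b,None,fx=5,fy=5,interpolation=cv2.INTER_CUBIC))
E
```

```text
t 22.55 pos [ 0.45   -0.1837  0.0831] w [-0.0002  0.0027 -0.0022] d_cm [-0.33  0.01 -4.24] F [-0.8 -0.  -3.2] open 0.0117
```

View pics/s8.png

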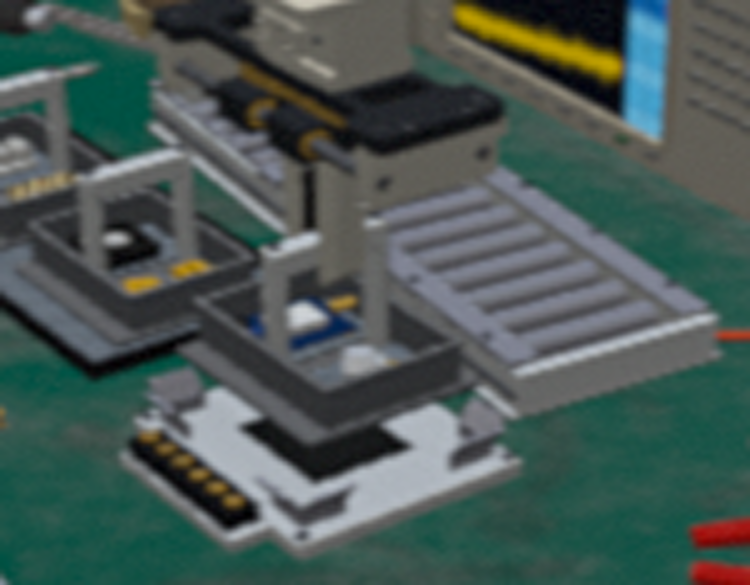

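View pics/t8.png

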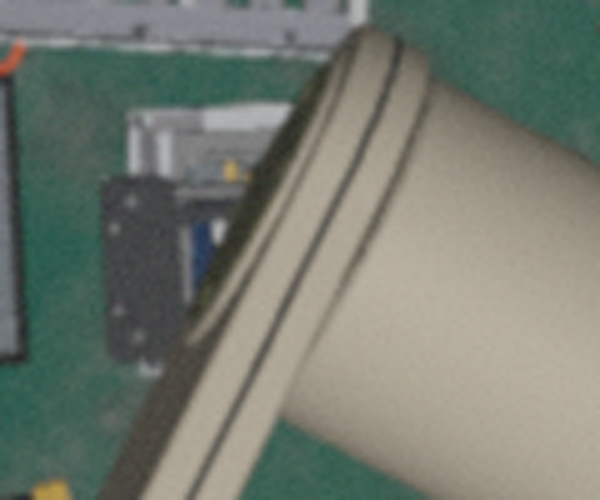

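```bash
python3 - <<'E'
from h import *
px=lambda a:(np.array(a)+.5)/[5,4.5]-.5+[240,140]
t=np.array([.450,-.1837]);c,s=np.cos(.045),np.sin(.045)
for nm,a,q in(("-x-y",(318,442),(-.051,-.058)),("-x+y",(180,347),(-.051,.058)),("+x-y",(473,378),(.051,-.058))):
    P=onz("side",px(a),.0544)[0][:2]; E=t+[c*q[0]-s*q[1],s*q[0]+c*q[1]]
    print(nm,P.round(4),E.round(4),(P-E).round(4), "pred px",((proj("side",[*E,.0544])-[240,140])*[5,4.5]).round())
# nest corners predicted at z .012 base, px in s8
n=np.array([.4467,-.1836])
for q in((-.066,-.075),(-.066,.075),(.066,-.075)):
    E=n+[c*q[0]-s*q[1],s*q[0]+c*q[1]];print(q,((proj("side",[*E,.012])-[240,140])*[5,4.5]).round())
E
```

```text
-x-y [ 0.41   -0.2378] [ 0.4017 -0.2439] [0.0084 0.0061] pred px [[308. 451.]]
-x+y [ 0.4018 -0.1203] [ 0.3964 -0.1281] [0.0054 0.0078] pred px [[176. 354.]]
+x-y [ 0.5052 -0.2272] [ 0.5036 -0.2393] [0.0017 0.0121] pred px [[482. 387.]]
(-0.066, -0.075) [[297. 546.]]
(-0.066, 0.075) [[131. 416.]]
(0.066, -0.075) [[521. 459.]]
```

Call:
send_rows(
  series=[
    {"dx": -0.4, "dy": 0, "dz": -0.6, "wx": 0, "wy": 0, "wz": -0.002, "fingers": 255},
    {"dx": 0, "dy": 0, "dz": -0.6, "wx": 0, "wy": 0, "wz": 0, "fingers": 255},
    {"dx": 0, "dy": 0, "dz": 0, "wx": 0, "wy": 0, "wz": 0, "fingers": 255},
    {"dx": 0, "dy": 0, "dz": 0, "wx": 0, "wy": 0, "wz": 0, "fingers": 255},
  ],
)

```text
t: 22.98
tool_pos: [0.4474, -0.1842, 0.0722]
orientation: [-0.072, 3.135, -0.003]
force: [-0.6, 0.1, -4.0]
opening: 0.0117
```

```bash
python3 go.py .4467 -.1836 .0407 .045
```

```text
t 22.98 pos [ 0.4474 -0.1842  0.0722] w [ 0.0015  0.0055 -0.0008] d_cm [-0.07  0.06 -3.15] F [-0.6  0.1 -4. ] open 0.0117
```

Call:
send_rows(
  series=[
    {"dx": -0.2, "dy": 0.05, "dz": -0.6, "wx": 0, "wy": 0.005, "wz": 0, "fingers": 255},
    {"dx": -0.1, "dy": 0, "dz": -0.6, "wx": 0, "wy": 0, "wz": 0, "fingers": 255},
    {"dx": 0, "dy": 0, "dz": -0.3, "wx": 0, "wy": 0, "wz": 0, "fingers": 255},
    {"dx": 0, "dy": 0, "dz": 0, "wx": 0, "wy": 0, "wz": 0, "fingers": 255},
  ],
)

```text
t: 23.32
tool_pos: [0.4443, -0.1838, 0.0561]
orientation: [-0.072, 3.14, -0.003]
force: [-0.8, 1.1, -3.3]
opening: 0.0117
```

```bash
python3 go.py .4467 -.1836 .0407 .045
```

```text
t 23.32 pos [ 0.4443 -0.1838  0.0561] w [ 0.0019  0.0008 -0.0007] d_cm [ 0.24  0.02 -1.54] F [-0.8  1.1 -3.3] open 0.0117
```

Call:
send_rows(
  series=[
    {"dx": 0.2, "dy": 0, "dz": -0.4, "wx": 0, "wy": 0, "wz": 0, "fingers": 255},
    {"dx": 0, "dy": 0, "dz": -0.4, "wx": 0, "wy": 0, "wz": 0, "fingers": 255},
    {"dx": 0, "dy": 0, "dz": -0.3, "wx": 0, "wy": 0, "wz": 0, "fingers": 255},
    {"dx": 0, "dy": 0, "dz": 0, "wx": 0, "wy": 0, "wz": 0, "fingers": 255},
  ],
)

```text
t: 23.65
tool_pos: [0.4464, -0.1838, 0.0437]
orientation: [-0.072, 3.14, -0.003]
force: [-0.5, -0.5, -3.8]
opening: 0.0118
```

```bash
python3 go.py .4467 -.1836 .0407 .045
```

```text
t 23.65 pos [ 0.4464 -0.1838  0.0437] w [ 0.0017  0.0005 -0.0006] d_cm [ 0.03  0.02 -0.3 ] F [-0.5 -0.5 -3.8] open 0.0118
```

Call:
send_rows(
  series=[
    {"dx": 0, "dy": 0, "dz": -0.25, "wx": 0, "wy": 0, "wz": 0, "fingers": 255},
    {"dx": 0, "dy": 0, "dz": -0.2, "wx": 0, "wy": 0, "wz": 0, "fingers": 255},
    {"dx": 0, "dy": 0, "dz": 0, "wx": 0, "wy": 0, "wz": 0, "fingers": 255},
  ],
)

```text
t: 23.9
tool_pos: [0.4468, -0.1841, 0.0406]
orientation: [-0.072, 3.14, -0.003]
force: [1.3, 0.1, -4.1]
opening: 0.0117
```

```bash
python3 go.py .4467 -.1836 .0407 .045
```

```text
t 23.9 pos [ 0.4468 -0.1841  0.0406] w [ 0.0021  0.0008 -0.0006] d_cm [-0.01  0.05  0.01] F [ 1.3  0.1 -4.1] open 0.0117
```

Call:
send_rows(
  series=[
    {"dx": 0, "dy": 0, "dz": -0.2, "wx": 0, "wy": 0, "wz": 0, "fingers": 255},
    {"dx": 0, "dy": 0, "dz": -0.2, "wx": 0, "wy": 0, "wz": 0, "fingers": 255},
    {"dx": 0, "dy": 0, "dz": 0, "wx": 0, "wy": 0, "wz": 0, "fingers": 255},
  ],
)

```text
t: 24.15
tool_pos: [0.4475, -0.1845, 0.041]
orientation: [-0.072, 3.139, -0.004]
force: [-0.2, 0.2, -4.7]
opening: 0.0118
```

```bash
python3 go.py .4467 -.1836 .0407 .045; python3 - <<'E'
from h import *
snap("9")
a=cv2.imread("pics/side_9.png")[140:270,240:390]
cv2.imwrite("pics/s9.png",cv2.resize(a,None,fx=5,fy=4.5,interpolation=cv2.INTER_CUBIC))
E
```

```text
t 24.15 pos [ 0.4475 -0.1845  0.041 ] w [ 0.0028  0.0014 -0.0009] d_cm [-0.08  0.09 -0.03] F [-0.2  0.2 -4.7] open 0.0118
```

View pics/s9.png

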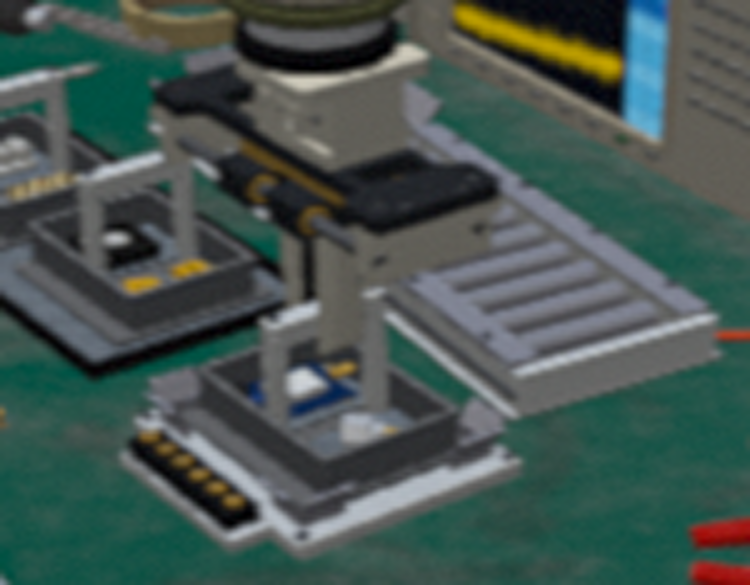

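Call:
send_rows(
  series=[
    {"dx": 0, "dy": 0, "dz": 0, "wx": 0, "wy": 0, "wz": 0, "fingers": 210},
    {"dx": 0, "dy": 0, "dz": 0, "wx": 0, "wy": 0, "wz": 0, "fingers": 180},
    {"dx": 0, "dy": 0, "dz": 0, "wx": 0, "wy": 0, "wz": 0, "fingers": 110},
    {"dx": 0, "dy": 0, "dz": 0, "wx": 0, "wy": 0, "wz": 0, "fingers": 90},
    {"dx": 0, "dy": 0, "dz": 1.5, "wx": 0, "wy": 0, "wz": 0, "fingers": 90},
    {"dx": 0, "dy": 0, "dz": 3, "wx": 0, "wy": 0, "wz": 0, "fingers": 90},
    {"dx": 0, "dy": 0, "dz": 3, "wx": 0, "wy": 0, "wz": 0, "fingers": 90},
    {"dx": 0, "dy": 0, "dz": 2.5, "wx": 0, "wy": 0, "wz": 0, "fingers": 90},
    {"dx": 0, "dy": 0, "dz": 0, "wx": 0, "wy": 0, "wz": 0, "fingers": 90},
  ],
)

```text
t: 25.0
tool_pos: [0.4462, -0.1839, 0.1423]
orientation: [0.072, -3.14, 0.003]
force: [0.8, -0.3, 1.0]
opening: 0.0595
```

```bash
python3 go.py .4570 .027 .13 .045; python3 - <<'E'
from h import *
snap("10")
a=cv2.imread("pics/side_10.png")[140:270,240:390]
cv2.imwrite("pics/s10.png",cv2.resize(a,None,fx=5,fy=4.5,interpolation=cv2.INTER_CUBIC))
E
```

```text
t 25.0 pos [ 0.4462 -0.1839  0.1423] w [ 0.0016 -0.0005 -0.0007] d_cm [ 1.08 21.09 -1.23] F [ 0.8 -0.3  1. ] open 0.0595
```

View pics/s10.png

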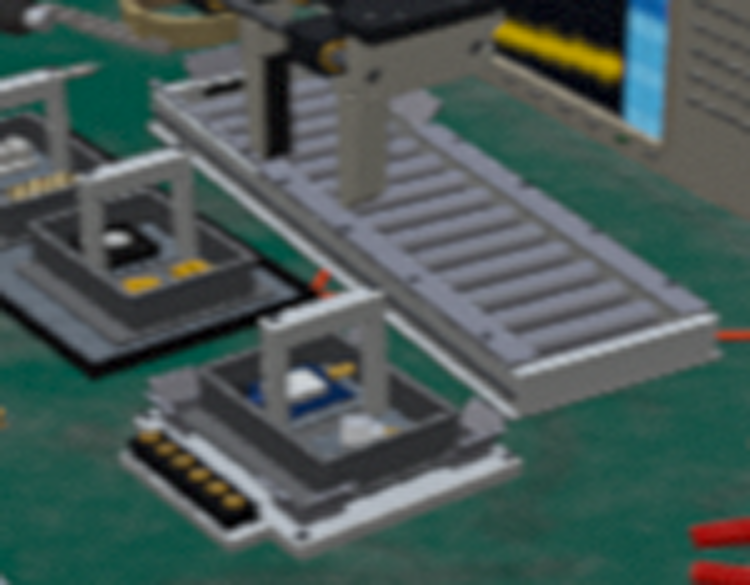

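View pics/top_10.png

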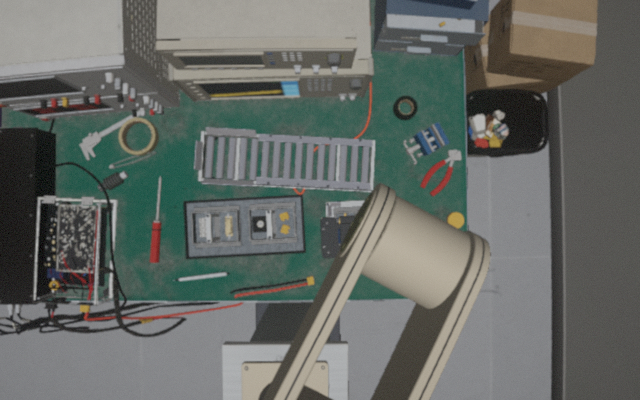

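Call:
send_rows(
  series=[
    {"dx": 0.1, "dy": 1.2, "dz": 0, "wx": 0, "wy": 0, "wz": 0, "fingers": 100},
    {"dx": 0.1, "dy": 2.3, "dz": 0, "wx": 0, "wy": 0, "wz": 0, "fingers": 110},
    {"dx": 0.1, "dy": 2.5, "dz": 0, "wx": 0, "wy": 0, "wz": 0, "fingers": 110},
    {"dx": 0.1, "dy": 2.5, "dz": 0, "wx": 0, "wy": 0, "wz": 0, "fingers": 110},
    {"dx": 0.1, "dy": 2.5, "dz": 0, "wx": 0, "wy": 0, "wz": 0, "fingers": 110},
    {"dx": 0.1, "dy": 2.5, "dz": 0, "wx": 0, "wy": 0, "wz": 0, "fingers": 110},
    {"dx": 0.1, "dy": 2.3, "dz": 0, "wx": 0, "wy": 0, "wz": 0, "fingers": 110},
    {"dx": 0.1, "dy": 1.5, "dz": 0, "wx": 0, "wy": 0, "wz": 0, "fingers": 110},
    {"dx": 0.1, "dy": 0.6, "dz": 0, "wx": 0, "wy": 0, "wz": 0, "fingers": 110},
    {"dx": 0, "dy": 0, "dz": 0, "wx": 0, "wy": 0, "wz": 0, "fingers": 110},
    {"dx": 0, "dy": 0, "dz": 0, "wx": 0, "wy": 0, "wz": 0, "fingers": 110},
  ],
)

```text
t: 26.02
tool_pos: [0.4409, 0.012, 0.1202]
orientation: [0.068, -3.111, -0.014]
force: [-0.6, -0.2, 0.4]
opening: 0.053
```

```bash
python3 go.py .4575 .027 .0327 .045
```

```text
t 26.02 pos [0.4409 0.012  0.1202] w [-0.0081 -0.0302  0.0015] d_cm [ 1.66  1.5  -8.75] F [-0.6 -0.2  0.4] open 0.053
```

Call:
send_rows(
  series=[
    {"dx": 1.2, "dy": 1.4, "dz": 0, "wx": -0.008, "wy": -0.03, "wz": 0.001, "fingers": 110},
    {"dx": 0.2, "dy": 0, "dz": -0.6, "wx": 0, "wy": 0, "wz": 0, "fingers": 110},
    {"dx": 0, "dy": 0, "dz": 0, "wx": 0, "wy": 0, "wz": 0, "fingers": 110},
    {"dx": 0, "dy": 0, "dz": 0, "wx": 0, "wy": 0, "wz": 0, "fingers": 110},
  ],
)

```text
t: 26.35
tool_pos: [0.4538, 0.0234, 0.1116]
orientation: [0.067, -3.137, 0.002]
force: [0.1, -0.1, 0.3]
opening: 0.0526
```

```bash
python3 go.py .4575 .027 .0327 .045
```

```text
t 26.35 pos [0.4538 0.0234 0.1116] w [ 0.0013 -0.0037  0.0025] d_cm [ 0.37  0.36 -7.89] F [ 0.1 -0.1  0.3] open 0.0526
```

Call:
send_rows(
  series=[
    {"dx": 0.2, "dy": 0.35, "dz": -1, "wx": 0, "wy": 0, "wz": 0.002, "fingers": 110},
    {"dx": 0, "dy": 0, "dz": -1.6, "wx": 0, "wy": 0, "wz": 0, "fingers": 110},
    {"dx": 0, "dy": 0, "dz": -1.8, "wx": 0, "wy": 0, "wz": 0, "fingers": 110},
    {"dx": 0, "dy": 0, "dz": -1.4, "wx": 0, "wy": 0, "wz": 0, "fingers": 110},
    {"dx": 0, "dy": 0, "dz": -0.8, "wx": 0, "wy": 0, "wz": 0, "fingers": 110},
    {"dx": 0, "dy": 0, "dz": 0, "wx": 0, "wy": 0, "wz": 0, "fingers": 110},
    {"dx": 0, "dy": 0, "dz": 0, "wx": 0, "wy": 0, "wz": 0, "fingers": 110},
  ],
)

```text
t: 26.93
tool_pos: [0.4549, 0.023, 0.0403]
orientation: [0.061, -3.134, 0.003]
force: [0.1, 0.5, -0.0]
opening: 0.0532
```

```bash
python3 go.py .4575 .027 .0327 .045
```

```text
t 26.93 pos [0.4549 0.023  0.0403] w [ 0.0018 -0.0065  0.0062] d_cm [ 0.26  0.4  -0.76] F [ 0.1  0.5 -0. ] open 0.0532
```

Call:
send_rows(
  series=[
    {"dx": 0.25, "dy": 0.4, "dz": -0.5, "wx": 0, "wy": -0.006, "wz": 0.006, "fingers": 110},
    {"dx": 0, "dy": 0, "dz": -0.2, "wx": 0, "wy": 0, "wz": 0, "fingers": 110},
    {"dx": 0, "dy": 0, "dz": 0, "wx": 0, "wy": 0, "wz": 0, "fingers": 110},
  ],
)

```text
t: 27.18
tool_pos: [0.4588, 0.027, 0.0341]
orientation: [-0.07, 3.139, -0.003]
force: [-0.4, -0.3, 0.4]
opening: 0.0529
```

```bash
python3 go.py .4575 .027 .0327 .045
```

```text
t 27.18 pos [0.4588 0.027  0.0341] w [0.0019 0.002  0.0003] d_cm [-0.13  0.   -0.14] F [-0.4 -0.3  0.4] open 0.0529
```

Close and lift.

Call:
send_rows(
  newtons=25,
  series=[
    {"dx": -0.1, "dy": 0, "dz": -0.1, "wx": 0, "wy": 0, "wz": 0, "fingers": 200},
    {"dx": 0, "dy": 0, "dz": 0, "wx": 0, "wy": 0, "wz": 0, "fingers": 255},
    {"dx": 0, "dy": 0, "dz": 0, "wx": 0, "wy": 0, "wz": 0, "fingers": 255},
    {"dx": 0, "dy": 0, "dz": 0, "wx": 0, "wy": 0, "wz": 0, "fingers": 255},
    {"dx": 0, "dy": 0, "dz": 0, "wx": 0, "wy": 0, "wz": 0, "fingers": 255},
    {"dx": 0, "dy": 0, "dz": 0, "wx": 0, "wy": 0, "wz": 0, "fingers": 255},
    {"dx": 0, "dy": 0, "dz": 0, "wx": 0, "wy": 0, "wz": 0, "fingers": 255},
    {"dx": 0, "dy": 0, "dz": 0, "wx": 0, "wy": 0, "wz": 0, "fingers": 255},
  ],
)

```text
t: 27.85
tool_pos: [0.4596, 0.027, 0.0353]
orientation: [-0.071, 3.135, -0.004]
force: [0.7, -0.0, -1.7]
opening: 0.0118
```

```bash
python3 go.py .4575 .027 .0327 .045
```

```text
t 27.85 pos [0.4596 0.027  0.0353] w [ 0.0024  0.0062 -0.0004] d_cm [-0.21 -0.   -0.26] F [ 0.7 -0.  -1.7] open 0.0118
```

Call:
send_rows(
  series=[
    {"dx": 0, "dy": 0, "dz": 0.5, "wx": 0, "wy": 0, "wz": 0, "fingers": 255},
    {"dx": 0, "dy": 0, "dz": 1.0, "wx": 0, "wy": 0, "wz": 0, "fingers": 255},
    {"dx": 0, "dy": 0, "dz": 1.8, "wx": 0, "wy": 0, "wz": 0, "fingers": 255},
    {"dx": 0, "dy": 0, "dz": 2, "wx": 0, "wy": 0, "wz": 0, "fingers": 255},
    {"dx": 0, "dy": 0, "dz": 2, "wx": 0, "wy": 0, "wz": 0, "fingers": 255},
    {"dx": 0, "dy": 0, "dz": 2, "wx": 0, "wy": 0, "wz": 0, "fingers": 255},
    {"dx": 0, "dy": 0, "dz": 1, "wx": 0, "wy": 0, "wz": 0, "fingers": 255},
    {"dx": 0, "dy": 0, "dz": 0, "wx": 0, "wy": 0, "wz": 0, "fingers": 255},
  ],
)

```text
t: 28.52
tool_pos: [0.4543, 0.0274, 0.1429]
orientation: [0.071, -3.138, 0.002]
force: [-0.2, 0.1, -3.7]
opening: 0.0121
```

```bash
python3 go.py .6216 .127 .14 -.057
```

```text
t 28.52 pos [0.4543 0.0274 0.1429] w [ 0.0014 -0.0027 -0.1023] d_cm [16.73  9.96 -0.29] F [-0.2  0.1 -3.7] open 0.0121
```

Call:
send_rows(
  series=[
    {"dx": 1.2, "dy": 0, "dz": 0.1, "wx": 0, "wy": 0, "wz": -0.008, "fingers": 255},
    {"dx": 2.2, "dy": 0, "dz": 0.2, "wx": 0, "wy": 0, "wz": -0.01, "fingers": 255},
    {"dx": 2.3, "dy": 0.4, "dz": 0.2, "wx": 0, "wy": 0, "wz": -0.011, "fingers": 255},
    {"dx": 2.3, "dy": 0.8, "dz": 0.2, "wx": 0, "wy": 0, "wz": -0.011, "fingers": 255},
    {"dx": 2.3, "dy": 1.2, "dz": 0.2, "wx": 0, "wy": 0, "wz": -0.011, "fingers": 255},
    {"dx": 2.3, "dy": 1.6, "dz": 0.2, "wx": 0, "wy": 0, "wz": -0.011, "fingers": 255},
    {"dx": 1.8, "dy": 2, "dz": 0.2, "wx": 0, "wy": 0, "wz": -0.011, "fingers": 255},
    {"dx": 1.2, "dy": 2, "dz": 0.1, "wx": 0, "wy": 0, "wz": -0.011, "fingers": 255},
    {"dx": 0.5, "dy": 1.4, "dz": 0, "wx": 0, "wy": 0, "wz": -0.01, "fingers": 255},
    {"dx": 0, "dy": 0.4, "dz": 0, "wx": 0, "wy": 0, "wz": 0, "fingers": 255},
    {"dx": 0, "dy": 0, "dz": 0, "wx": 0, "wy": 0, "wz": 0, "fingers": 255},
    {"dx": 0, "dy": 0, "dz": 0, "wx": 0, "wy": 0, "wz": 0, "fingers": 255},
  ],
)

```text
t: 29.52
tool_pos: [0.6164, 0.1284, 0.1436]
orientation: [-0.085, -3.123, 0.006]
force: [0.7, -0.8, -2.9]
opening: 0.0117
```

```bash
python3 go.py .6216 .127 .14 -.057
```

```text
t 29.52 pos [0.6164 0.1284 0.1436] w [ 0.0032 -0.018  -0.0023] d_cm [ 0.52 -0.14 -0.36] F [ 0.7 -0.8 -2.9] open 0.0117
```

Call:
send_rows(
  series=[
    {"dx": 0.2, "dy": -0.1, "dz": -1, "wx": 0.003, "wy": -0.018, "wz": -0.002, "fingers": 255},
    {"dx": 0, "dy": 0, "dz": -1.5, "wx": 0, "wy": 0, "wz": 0, "fingers": 255},
    {"dx": 0, "dy": 0, "dz": -1, "wx": 0, "wy": 0, "wz": 0, "fingers": 255},
    {"dx": 0, "dy": 0, "dz": 0, "wx": 0, "wy": 0, "wz": 0, "fingers": 255},
    {"dx": 0, "dy": 0, "dz": 0, "wx": 0, "wy": 0, "wz": 0, "fingers": 255},
  ],
)

```text
t: 29.93
tool_pos: [0.6156, 0.1227, 0.1064]
orientation: [-0.091, -3.139, 0.003]
force: [0.2, -0.6, -2.6]
opening: 0.0117
```

```bash
python3 go.py .6216 .127 .061 -.057
```

```text
t 29.93 pos [0.6156 0.1227 0.1064] w [ 0.0019 -0.0017  0.0011] d_cm [ 0.6   0.43 -4.54] F [ 0.2 -0.6 -2.6] open 0.0117
```

Call:
send_rows(
  series=[
    {"dx": 0.5, "dy": 0.4, "dz": -0.5, "wx": 0, "wy": 0, "wz": 0, "fingers": 255},
    {"dx": 0, "dy": 0, "dz": -0.5, "wx": 0, "wy": 0, "wz": 0, "fingers": 255},
    {"dx": 0, "dy": 0, "dz": 0, "wx": 0, "wy": 0, "wz": 0, "fingers": 255},
    {"dx": 0, "dy": 0, "dz": 0, "wx": 0, "wy": 0, "wz": 0, "fingers": 255},
  ],
)

```text
t: 30.27
tool_pos: [0.6218, 0.1261, 0.0973]
orientation: [0.093, 3.14, -0.003]
force: [0.9, 0.9, -2.3]
opening: 0.0122
```

```bash
python3 go.py .6216 .127 .061 -.057
```

```text
t 30.27 pos [0.6218 0.1261 0.0973] w [0.0019 0.     0.0023] d_cm [-0.02  0.09 -3.63] F [ 0.9  0.9 -2.3] open 0.0122
```

Call:
send_rows(
  series=[
    {"dx": 0, "dy": 0.1, "dz": -0.6, "wx": 0, "wy": 0, "wz": 0.002, "fingers": 255},
    {"dx": 0, "dy": 0, "dz": -0.7, "wx": 0, "wy": 0, "wz": 0, "fingers": 255},
    {"dx": 0, "dy": 0, "dz": -0.6, "wx": 0, "wy": 0, "wz": 0, "fingers": 255},
    {"dx": 0, "dy": 0, "dz": 0, "wx": 0, "wy": 0, "wz": 0, "fingers": 255},
  ],
)

```text
t: 30.6
tool_pos: [0.6228, 0.1276, 0.0776]
orientation: [0.089, 3.138, -0.003]
force: [-0.2, 0.0, -3.0]
opening: 0.0116
```

```bash
python3 go.py .6216 .127 .061 -.057
```

```text
t 30.6 pos [0.6228 0.1276 0.0776] w [ 0.0017  0.0021 -0.0005] d_cm [-0.12 -0.06 -1.66] F [-0.2  0.  -3. ] open 0.0116
```

Call:
send_rows(
  series=[
    {"dx": -0.1, "dy": -0.05, "dz": -0.5, "wx": 0, "wy": 0, "wz": 0, "fingers": 255},
    {"dx": 0, "dy": 0, "dz": -0.5, "wx": 0, "wy": 0, "wz": 0, "fingers": 255},
    {"dx": 0, "dy": 0, "dz": -0.4, "wx": 0, "wy": 0, "wz": 0, "fingers": 255},
    {"dx": 0, "dy": 0, "dz": -0.2, "wx": 0, "wy": 0, "wz": 0, "fingers": 255},
    {"dx": 0, "dy": 0, "dz": 0, "wx": 0, "wy": 0, "wz": 0, "fingers": 255},
  ],
)

```text
t: 31.02
tool_pos: [0.622, 0.1272, 0.0616]
orientation: [0.088, 3.137, -0.002]
force: [0.4, 0.4, -1.8]
opening: 0.0115
```

```bash
python3 go.py .6216 .127 .061 -.057;python3 - <<'E'
from h import *
snap("11")
a=cv2.imread("pics/side_11.png")[105:215,250:390]
cv2.imwrite("pics/s11.png",cv2.resize(a,None,fx=5,fy=5,interpolation=cv2.INTER_CUBIC))
E
```

```text
t 31.02 pos [0.622  0.1272 0.0616] w [ 0.0014  0.0031 -0.0007] d_cm [-0.04 -0.02 -0.06] F [ 0.4  0.4 -1.8] open 0.0115
```

View pics/s11.png

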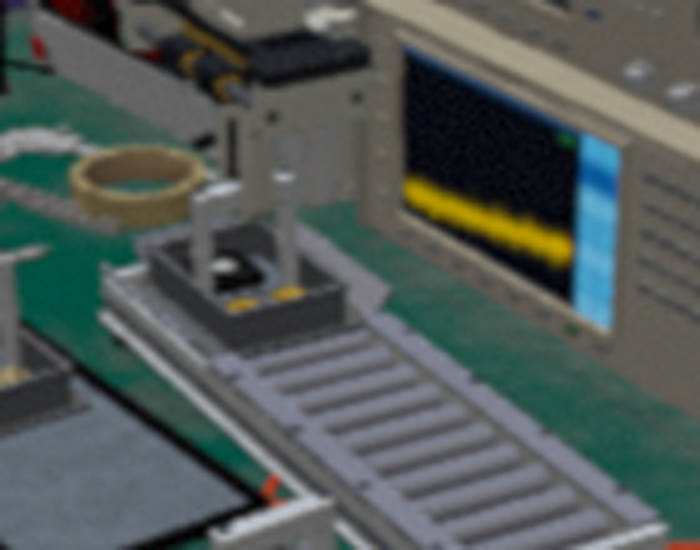

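Call:
send_rows(
  series=[
    {"dx": 0, "dy": 0, "dz": -0.1, "wx": 0, "wy": 0, "wz": 0, "fingers": 200},
    {"dx": 0, "dy": 0, "dz": -0.2, "wx": 0, "wy": 0, "wz": 0, "fingers": 200},
    {"dx": 0, "dy": 0, "dz": 0, "wx": 0, "wy": 0, "wz": 0, "fingers": 200},
    {"dx": -0.05, "dy": -0.7, "dz": 0, "wx": 0, "wy": 0, "wz": 0, "fingers": 200},
    {"dx": -0.07, "dy": -1.1, "dz": 0, "wx": 0, "wy": 0, "wz": 0, "fingers": 200},
    {"dx": -0.07, "dy": -1.2, "dz": 0, "wx": 0, "wy": 0, "wz": 0, "fingers": 200},
    {"dx": -0.07, "dy": -1.2, "dz": 0, "wx": 0, "wy": 0, "wz": 0, "fingers": 200},
  ],
)

```text
t: 31.7
tool_pos: [0.6209, 0.0845, 0.0593]
orientation: [0.083, 3.134, -0.0]
force: [-0.1, 0.5, -0.4]
opening: 0.0201
```

```bash
python3 go.py .6131 .0073 .0585 -.057
```

```text
t 31.7 pos [0.6209 0.0845 0.0593] w [ 0.0003  0.007  -0.0039] d_cm [-0.78 -7.72 -0.08] F [-0.1  0.5 -0.4] open 0.0201
```

Call:
send_rows(
  series=[
    {"dx": -0.15, "dy": -1.2, "dz": 0, "wx": 0, "wy": 0.006, "wz": -0.004, "fingers": 200},
    {"dx": -0.12, "dy": -1.2, "dz": 0, "wx": 0, "wy": 0, "wz": 0, "fingers": 200},
    {"dx": -0.1, "dy": -1.2, "dz": 0, "wx": 0, "wy": 0, "wz": 0, "fingers": 200},
    {"dx": -0.1, "dy": -1.2, "dz": 0, "wx": 0, "wy": 0, "wz": 0, "fingers": 200},
    {"dx": -0.1, "dy": -0.8, "dz": 0, "wx": 0, "wy": 0, "wz": 0, "fingers": 200},
    {"dx": 0, "dy": -0.4, "dz": 0, "wx": 0, "wy": 0, "wz": 0, "fingers": 200},
    {"dx": 0, "dy": 0, "dz": 0, "wx": 0, "wy": 0, "wz": 0, "fingers": 200},
    {"dx": 0, "dy": 0, "dz": 0, "wx": 0, "wy": 0, "wz": 0, "fingers": 200},
  ],
)

```text
t: 32.37
tool_pos: [0.6141, 0.0113, 0.0598]
orientation: [0.101, 3.139, -0.002]
force: [0.1, 1.5, -0.3]
opening: 0.0201
```

```bash
python3 go.py .6131 .0073 .0585 -.057
```

```text
t 32.37 pos [0.6141 0.0113 0.0598] w [0.0014 0.0007 0.0074] d_cm [-0.1  -0.4  -0.13] F [ 0.1  1.5 -0.3] open 0.0201
```

Call:
send_rows(
  newtons=5,
  series=[
    {"dx": -0.1, "dy": -0.4, "dz": -0.1, "wx": 0, "wy": 0, "wz": 0.007, "fingers": 200},
    {"dx": 0, "dy": 0, "dz": 0, "wx": 0, "wy": 0, "wz": 0, "fingers": 200},
    {"dx": 0, "dy": 0, "dz": 0, "wx": 0, "wy": 0, "wz": 0, "fingers": 220},
    {"dx": 0, "dy": 0, "dz": 0, "wx": 0, "wy": 0, "wz": 0, "fingers": 220},
    {"dx": 0, "dy": 0, "dz": 0, "wx": 0, "wy": 0, "wz": 0, "fingers": 220},
  ],
)

```text
t: 32.78
tool_pos: [0.6131, 0.0089, 0.0586]
orientation: [0.085, 3.14, -0.001]
force: [-0.4, -0.1, 0.5]
opening: 0.0132
```

```bash
python3 go.py .6131 .0073 .0585 -.057
```

```text
t 32.78 pos [0.6131 0.0089 0.0586] w [ 0.0009  0.0008 -0.0027] d_cm [-0.   -0.16 -0.01] F [-0.4 -0.1  0.5] open 0.0132
```

Call:
send_rows(
  newtons=25,
  series=[
    {"dx": 0, "dy": 0, "dz": 0, "wx": 0, "wy": 0, "wz": 0, "fingers": 150},
    {"dx": 0, "dy": 0, "dz": 0, "wx": 0, "wy": 0, "wz": 0, "fingers": 100},
    {"dx": 0, "dy": 0, "dz": 0, "wx": 0, "wy": 0, "wz": 0, "fingers": 100},
    {"dx": 0, "dy": 0, "dz": 1.2, "wx": 0, "wy": 0, "wz": 0, "fingers": 100},
    {"dx": 0, "dy": 0, "dz": 2.2, "wx": 0, "wy": 0, "wz": 0, "fingers": 100},
    {"dx": 0, "dy": 0, "dz": 2.5, "wx": 0, "wy": 0, "wz": 0, "fingers": 100},
    {"dx": 0, "dy": 0, "dz": 1.5, "wx": 0, "wy": 0, "wz": 0, "fingers": 100},
    {"dx": 0, "dy": 0, "dz": 0, "wx": 0, "wy": 0, "wz": 0, "fingers": 100},
  ],
)

```text
t: 33.45
tool_pos: [0.6107, 0.0099, 0.1362]
orientation: [-0.083, -3.137, 0.001]
force: [0.4, 1.1, 1.1]
opening: 0.0559
```

```bash
python3 go.py .4501 .1669 .12 .045
```

```text
t 33.45 pos [0.6107 0.0099 0.1362] w [ 0.001  -0.0037  0.0979] d_cm [-16.06  15.7   -1.62] F [0.4 1.1 1.1] open 0.0559
```

Call:
send_rows(
  series=[
    {"dx": -1.3, "dy": 1.3, "dz": 0, "wx": 0, "wy": 0, "wz": 0.01, "fingers": 100},
    {"dx": -2.2, "dy": 2.2, "dz": 0, "wx": 0, "wy": 0, "wz": 0.014, "fingers": 110},
    {"dx": -2.4, "dy": 2.4, "dz": 0, "wx": 0, "wy": 0, "wz": 0.014, "fingers": 110},
    {"dx": -2.4, "dy": 2.4, "dz": 0, "wx": 0, "wy": 0, "wz": 0.014, "fingers": 110},
    {"dx": -2.4, "dy": 2.4, "dz": 0, "wx": 0, "wy": 0, "wz": 0.014, "fingers": 110},
    {"dx": -2.2, "dy": 2.2, "dz": 0, "wx": 0, "wy": 0, "wz": 0.014, "fingers": 110},
    {"dx": -1.4, "dy": 1.4, "dz": 0, "wx": 0, "wy": 0, "wz": 0.012, "fingers": 110},
    {"dx": -0.5, "dy": 0.6, "dz": 0, "wx": 0, "wy": 0, "wz": 0.004, "fingers": 110},
    {"dx": 0, "dy": 0, "dz": 0, "wx": 0, "wy": 0, "wz": 0, "fingers": 110},
    {"dx": 0, "dy": 0, "dz": 0, "wx": 0, "wy": 0, "wz": 0, "fingers": 110},
  ],
)

```text
t: 34.28
tool_pos: [0.4576, 0.1618, 0.1372]
orientation: [-0.07, 3.138, -0.002]
force: [-0.4, -0.2, 0.4]
opening: 0.053
```

```bash
python3 go.py .4501 .1669 .0331 .045
```

```text
t 34.28 pos [0.4576 0.1618 0.1372] w [0.0013 0.0027 0.0005] d_cm [ -0.75   0.51 -10.41] F [-0.4 -0.2  0.4] open 0.053
```

Call:
send_rows(
  series=[
    {"dx": -0.7, "dy": 0.5, "dz": -1, "wx": 0, "wy": 0, "wz": 0, "fingers": 110},
    {"dx": 0, "dy": 0, "dz": -2, "wx": 0, "wy": 0, "wz": 0, "fingers": 110},
    {"dx": 0, "dy": 0, "dz": -1, "wx": 0, "wy": 0, "wz": 0, "fingers": 110},
    {"dx": 0, "dy": 0, "dz": 0, "wx": 0, "wy": 0, "wz": 0, "fingers": 110},
    {"dx": 0, "dy": 0, "dz": 0, "wx": 0, "wy": 0, "wz": 0, "fingers": 110},
  ],
)

```text
t: 34.7
tool_pos: [0.4524, 0.1644, 0.0941]
orientation: [-0.061, 3.138, -0.004]
force: [-0.2, 0.1, -0.5]
opening: 0.0528
```

```bash
python3 go.py .4501 .1669 .0331 .045
```

```text
t 34.7 pos [0.4524 0.1644 0.0941] w [0.0022 0.0033 0.0063] d_cm [-0.23  0.25 -6.1 ] F [-0.2  0.1 -0.5] open 0.0528
```

Call:
send_rows(
  series=[
    {"dx": -0.3, "dy": 0.25, "dz": -1, "wx": 0, "wy": 0, "wz": 0.006, "fingers": 110},
    {"dx": 0, "dy": 0, "dz": -1.5, "wx": 0, "wy": 0, "wz": 0, "fingers": 110},
    {"dx": 0, "dy": 0, "dz": -1.5, "wx": 0, "wy": 0, "wz": 0, "fingers": 110},
    {"dx": 0, "dy": 0, "dz": -1, "wx": 0, "wy": 0, "wz": 0, "fingers": 110},
    {"dx": 0, "dy": 0, "dz": -0.3, "wx": 0, "wy": 0, "wz": 0, "fingers": 110},
    {"dx": 0, "dy": 0, "dz": 0, "wx": 0, "wy": 0, "wz": 0, "fingers": 110},
  ],
)

```text
t: 35.2
tool_pos: [0.4509, 0.1666, 0.0393]
orientation: [-0.068, 3.135, -0.003]
force: [-0.4, -0.3, -1.6]
opening: 0.053
```

```bash
python3 go.py .4501 .1669 .0331 .045
```

```text
t 35.2 pos [0.4509 0.1666 0.0393] w [0.0015 0.0057 0.0019] d_cm [-0.08  0.03 -0.62] F [-0.4 -0.3 -1.6] open 0.053
```

Call:
send_rows(
  series=[
    {"dx": -0.1, "dy": 0, "dz": -0.4, "wx": 0, "wy": 0.005, "wz": 0, "fingers": 110},
    {"dx": 0, "dy": 0, "dz": -0.2, "wx": 0, "wy": 0, "wz": 0, "fingers": 200},
    {"dx": 0, "dy": 0, "dz": 0, "wx": 0, "wy": 0, "wz": 0, "fingers": 255},
    {"dx": 0, "dy": 0, "dz": 0, "wx": 0, "wy": 0, "wz": 0, "fingers": 255},
    {"dx": 0, "dy": 0, "dz": 0, "wx": 0, "wy": 0, "wz": 0, "fingers": 255},
    {"dx": 0, "dy": 0, "dz": 0, "wx": 0, "wy": 0, "wz": 0, "fingers": 255},
    {"dx": 0, "dy": 0, "dz": 0, "wx": 0, "wy": 0, "wz": 0, "fingers": 255},
    {"dx": 0, "dy": 0, "dz": 0, "wx": 0, "wy": 0, "wz": 0, "fingers": 255},
    {"dx": 0, "dy": 0, "dz": 0, "wx": 0, "wy": 0, "wz": 0, "fingers": 255},
  ],
)

```text
t: 35.95
tool_pos: [0.4522, 0.1672, 0.036]
orientation: [-0.068, 3.136, -0.001]
force: [0.2, -0.2, -2.2]
opening: 0.0118
```

```bash
python3 go.py .4501 .1669 .0331 .045
```

```text
t 35.95 pos [0.4522 0.1672 0.036 ] w [0.0004 0.0048 0.0019] d_cm [-0.21 -0.03 -0.29] F [ 0.2 -0.2 -2.2] open 0.0118
```

Call:
send_rows(
  series=[
    {"dx": 0, "dy": 0, "dz": 0.5, "wx": 0, "wy": 0, "wz": 0, "fingers": 255},
    {"dx": 0, "dy": 0, "dz": 1.0, "wx": 0, "wy": 0, "wz": 0, "fingers": 255},
    {"dx": 0, "dy": 0, "dz": 1.8, "wx": 0, "wy": 0, "wz": 0, "fingers": 255},
    {"dx": 0, "dy": 0, "dz": 2, "wx": 0, "wy": 0, "wz": 0, "fingers": 255},
    {"dx": 0, "dy": 0, "dz": 2, "wx": 0, "wy": 0, "wz": 0, "fingers": 255},
    {"dx": 0, "dy": 0, "dz": 2, "wx": 0, "wy": 0, "wz": 0, "fingers": 255},
    {"dx": 0, "dy": 0, "dz": 1, "wx": 0, "wy": 0, "wz": 0, "fingers": 255},
    {"dx": 0, "dy": 0, "dz": 0, "wx": 0, "wy": 0, "wz": 0, "fingers": 255},
  ],
)

```text
t: 36.62
tool_pos: [0.4468, 0.1659, 0.1433]
orientation: [0.068, -3.137, 0.004]
force: [0.5, 0.3, -3.8]
opening: 0.0115
```

```bash
python3 go.py .622 .129 .14 -.057
```

```text
t 36.62 pos [0.4468 0.1659 0.1433] w [ 0.0024 -0.0043 -0.1002] d_cm [17.52 -3.69 -0.33] F [ 0.5  0.3 -3.8] open 0.0115
```

Call:
send_rows(
  series=[
    {"dx": 1.2, "dy": 0, "dz": 0.1, "wx": 0, "wy": 0, "wz": -0.008, "fingers": 255},
    {"dx": 2.2, "dy": -0.1, "dz": 0.2, "wx": 0, "wy": 0, "wz": -0.011, "fingers": 255},
    {"dx": 2.3, "dy": -0.5, "dz": 0.2, "wx": 0, "wy": 0, "wz": -0.012, "fingers": 255},
    {"dx": 2.3, "dy": -0.5, "dz": 0.2, "wx": 0, "wy": 0, "wz": -0.012, "fingers": 255},
    {"dx": 2.3, "dy": -0.5, "dz": 0.2, "wx": 0, "wy": 0, "wz": -0.012, "fingers": 255},
    {"dx": 2.3, "dy": -0.5, "dz": 0.2, "wx": 0, "wy": 0, "wz": -0.012, "fingers": 255},
    {"dx": 2.2, "dy": -0.5, "dz": 0.2, "wx": 0, "wy": 0, "wz": -0.012, "fingers": 255},
    {"dx": 1.3, "dy": -0.4, "dz": 0.1, "wx": 0, "wy": 0, "wz": -0.01, "fingers": 255},
    {"dx": 0.6, "dy": -0.2, "dz": 0, "wx": 0, "wy": 0, "wz": -0.005, "fingers": 255},
    {"dx": 0, "dy": 0, "dz": 0, "wx": 0, "wy": 0, "wz": 0, "fingers": 255},
    {"dx": 0, "dy": 0, "dz": 0, "wx": 0, "wy": 0, "wz": 0, "fingers": 255},
  ],
)

```text
t: 37.53
tool_pos: [0.615, 0.1317, 0.1457]
orientation: [-0.084, -3.122, 0.006]
force: [-0.3, 0.0, -3.9]
opening: 0.0118
```

```bash
python3 go.py .622 .129 .0625 -.057
```

```text
t 37.53 pos [0.615  0.1317 0.1457] w [ 0.0032 -0.0183 -0.0034] d_cm [ 0.7  -0.27 -8.32] F [-0.3  0.  -3.9] open 0.0118
```

Call:
send_rows(
  series=[
    {"dx": 0.5, "dy": -0.1, "dz": -1, "wx": 0.003, "wy": -0.018, "wz": -0.003, "fingers": 255},
    {"dx": 0, "dy": 0, "dz": -1.5, "wx": 0, "wy": 0, "wz": 0, "fingers": 255},
    {"dx": 0, "dy": 0, "dz": -1.2, "wx": 0, "wy": 0, "wz": 0, "fingers": 255},
    {"dx": 0, "dy": 0, "dz": 0, "wx": 0, "wy": 0, "wz": 0, "fingers": 255},
    {"dx": 0, "dy": 0, "dz": 0, "wx": 0, "wy": 0, "wz": 0, "fingers": 255},
  ],
)

```text
t: 37.95
tool_pos: [0.6153, 0.1324, 0.1057]
orientation: [-0.084, -3.137, 0.0]
force: [0.3, 0.3, -4.5]
opening: 0.0118
```

```bash
python3 go.py .622 .129 .0625 -.057
```

```text
t 37.95 pos [0.6153 0.1324 0.1057] w [-0.0001 -0.0037 -0.0034] d_cm [ 0.67 -0.34 -4.32] F [ 0.3  0.3 -4.5] open 0.0118
```

Call:
send_rows(
  series=[
    {"dx": 0.6, "dy": -0.3, "dz": -0.5, "wx": 0, "wy": -0.003, "wz": -0.003, "fingers": 255},
    {"dx": 0, "dy": 0, "dz": -0.4, "wx": 0, "wy": 0, "wz": 0, "fingers": 255},
    {"dx": 0, "dy": 0, "dz": 0, "wx": 0, "wy": 0, "wz": 0, "fingers": 255},
    {"dx": 0, "dy": 0, "dz": 0, "wx": 0, "wy": 0, "wz": 0, "fingers": 255},
  ],
)

```text
t: 38.28
tool_pos: [0.6217, 0.1298, 0.0974]
orientation: [0.088, 3.14, 0.001]
force: [0.1, -0.3, -3.6]
opening: 0.0121
```

```bash
python3 go.py .622 .129 .0625 -.057
```

```text
t 38.28 pos [0.6217 0.1298 0.0974] w [-0.0003  0.0006 -0.0012] d_cm [ 0.03 -0.08 -3.49] F [ 0.1 -0.3 -3.6] open 0.0121
```

Call:
send_rows(
  series=[
    {"dx": 0, "dy": -0.05, "dz": -0.6, "wx": 0, "wy": 0, "wz": 0, "fingers": 255},
    {"dx": 0, "dy": 0, "dz": -0.7, "wx": 0, "wy": 0, "wz": 0, "fingers": 255},
    {"dx": 0, "dy": 0, "dz": -0.4, "wx": 0, "wy": 0, "wz": 0, "fingers": 255},
    {"dx": 0, "dy": 0, "dz": 0, "wx": 0, "wy": 0, "wz": 0, "fingers": 255},
  ],
)

```text
t: 38.62
tool_pos: [0.6228, 0.1293, 0.0801]
orientation: [0.088, 3.138, 0.001]
force: [0.5, 0.9, -3.9]
opening: 0.0117
```

```bash
python3 go.py .622 .129 .0625 -.057
```

```text
t 38.62 pos [0.6228 0.1293 0.0801] w [-0.0006  0.0029 -0.001 ] d_cm [-0.08 -0.03 -1.76] F [ 0.5  0.9 -3.9] open 0.0117
```

Call:
send_rows(
  series=[
    {"dx": -0.1, "dy": 0, "dz": -0.5, "wx": 0, "wy": 0, "wz": 0, "fingers": 255},
    {"dx": 0, "dy": 0, "dz": -0.5, "wx": 0, "wy": 0, "wz": 0, "fingers": 255},
    {"dx": 0, "dy": 0, "dz": -0.4, "wx": 0, "wy": 0, "wz": 0, "fingers": 255},
    {"dx": 0, "dy": 0, "dz": -0.3, "wx": 0, "wy": 0, "wz": 0, "fingers": 255},
    {"dx": 0, "dy": 0, "dz": 0, "wx": 0, "wy": 0, "wz": 0, "fingers": 255},
  ],
)

```text
t: 39.03
tool_pos: [0.6219, 0.1294, 0.0619]
orientation: [0.088, 3.137, 0.001]
force: [-0.7, -0.2, 1.6]
opening: 0.0113
```

```bash
python3 go.py .622 .129 .0625 -.057
```

```text
t 39.03 pos [0.6219 0.1294 0.0619] w [-0.0008  0.0035 -0.001 ] d_cm [ 0.01 -0.04  0.06] F [-0.7 -0.2  1.6] open 0.0113
```

Force went positive: it stands on the rollers. Releasing and backing off upward, then away from the view.

Call:
send_rows(
  series=[
    {"dx": 0, "dy": 0, "dz": 0, "wx": 0, "wy": 0, "wz": 0, "fingers": 210},
    {"dx": 0, "dy": 0, "dz": 0, "wx": 0, "wy": 0, "wz": 0, "fingers": 180},
    {"dx": 0, "dy": 0, "dz": 0, "wx": 0, "wy": 0, "wz": 0, "fingers": 110},
    {"dx": 0, "dy": 0, "dz": 0, "wx": 0, "wy": 0, "wz": 0, "fingers": 100},
    {"dx": 0, "dy": 0, "dz": 1.2, "wx": 0, "wy": 0, "wz": 0, "fingers": 100},
    {"dx": 0, "dy": 0, "dz": 2.5, "wx": 0, "wy": 0, "wz": 0, "fingers": 100},
    {"dx": 0, "dy": 0, "dz": 3, "wx": 0, "wy": 0, "wz": 0, "fingers": 100},
    {"dx": 0, "dy": 0, "dz": 2, "wx": 0, "wy": 0, "wz": 0, "fingers": 100},
    {"dx": -1.5, "dy": 0.8, "dz": 0.5, "wx": 0, "wy": 0, "wz": 0, "fingers": 100},
    {"dx": -2.2, "dy": 1.8, "dz": 0, "wx": 0, "wy": 0, "wz": 0, "fingers": 100},
    {"dx": -2.2, "dy": 2.2, "dz": 0, "wx": 0, "wy": 0, "wz": 0, "fingers": 100},
    {"dx": -2.2, "dy": 2.4, "dz": 0, "wx": 0, "wy": 0, "wz": 0, "fingers": 100},
    {"dx": -2.2, "dy": 2.4, "dz": 0, "wx": 0, "wy": 0, "wz": 0, "fingers": 100},
    {"dx": -2.2, "dy": 2.4, "dz": 0, "wx": 0, "wy": 0, "wz": 0, "fingers": 100},
    {"dx": -2.2, "dy": 2.4, "dz": 0, "wx": 0, "wy": 0, "wz": 0, "fingers": 100},
    {"dx": -2.0, "dy": 2.4, "dz": 0, "wx": 0, "wy": 0, "wz": 0, "fingers": 100},
    {"dx": -1.5, "dy": 1.5, "dz": 0, "wx": 0, "wy": 0, "wz": 0, "fingers": 100},
    {"dx": 0, "dy": 0, "dz": 0, "wx": 0, "wy": 0, "wz": 0, "fingers": 100},
  ],
)

```text
t: 40.53
tool_pos: [0.437, 0.3181, 0.1781]
orientation: [0.097, 3.116, 0.014]
force: [0.8, 0.2, -0.1]
opening: 0.0561
```

```bash
python3 go.py .622 .129 .0625 -.057;python3 - <<'E'
from h import *
snap("12")
a=cv2.imread("pics/top_12.png")[120:275,180:400]
cv2.imwrite("pics/t12.png",cv2.resize(a,None,fx=3.6,fy=3.6,interpolation=cv2.INTER_CUBIC))
a=cv2.imread("pics/side_12.png")[110:265,210:400]
cv2.imwrite("pics/s12.png",cv2.resize(a,None,fx=4,fy=3.8,interpolation=cv2.INTER_CUBIC))
E
```

```text
t 40.53 pos [0.437  0.3181 0.1781] w [-0.008   0.024   0.0051] d_cm [ 18.5  -18.91 -11.56] F [ 0.8  0.2 -0.1] open 0.0561
```

View pics/t12.png

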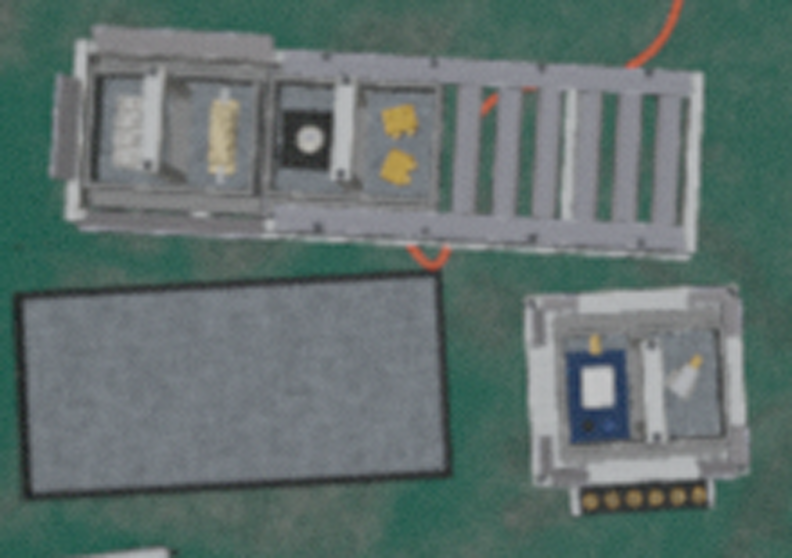

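View pics/s12.png

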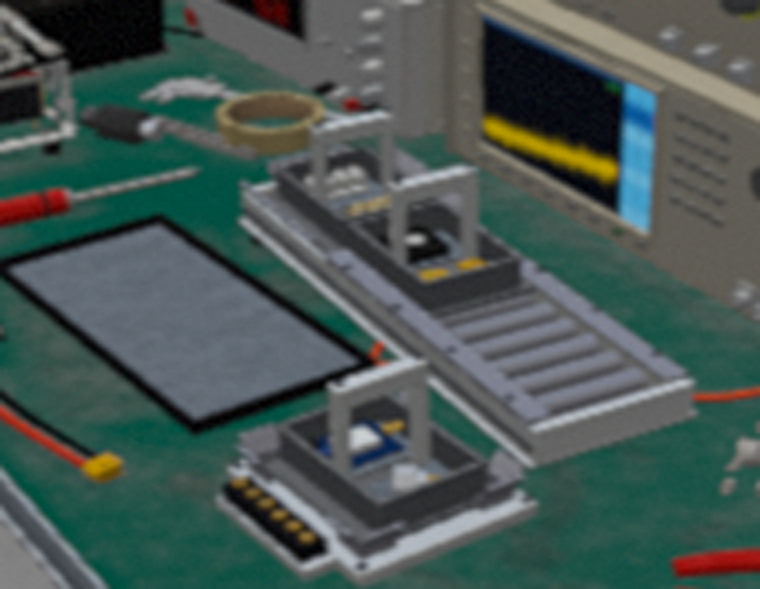

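```bash
python3 - <<'E'
from h import *
f=lambda L,s,o:(np.array(L)+.5)/s-.5+o
# top px of bar face corners, side px of bar top ends (left,right)
for n,L,z in(("term",[(147,68),(166,68),(161,172),(142,172)],.116),("fan",[(335,79),(355,79),(350,180),(330,180)],.116),("board",[(644,340),(662,340),(665,441),(647,441)],.098)):
    t=f(L,3.6,[180,120])
    p=onz("top",t,z)[:,:2];m=p.mean(0);d=p[0]-p[3];d/=np.linalg.norm(d)
    print(n,m.round(4),"axis",d.round(3),"pred side px",[((proj("side",[*(m+s*.033*d),z])[0]-[210,110])*[4,3.8]).round().tolist() for s in(-1,1)])
E
```

```text
term [0.6183 0.126 ] axis [ 0.999 -0.043] pred side px [[313.0, 129.0], [391.0, 111.0]]
fan [0.6117 0.0087] axis [ 0.999 -0.05 ] pred side px [[390.0, 185.0], [472.0, 165.0]]
board [ 0.4475 -0.1863] axis [1.    0.022] pred side px [[333.0, 387.0], [425.0, 356.0]]
```

Call:
send_rows(
  series=[
    {"dx": 0, "dy": 0, "dz": 0, "wx": 0, "wy": 0, "wz": 0, "fingers": 100},
    {"dx": 0, "dy": 0, "dz": 0, "wx": 0, "wy": 0, "wz": 0, "fingers": 100},
  ],
)

```text
t: 40.8
tool_pos: [0.4409, 0.315, 0.1792]
orientation: [0.1, 3.113, 0.012]
force: [0.3, -0.4, -0.2]
opening: 0.0569
```

```bash
python3 -c "
from plant import robot
print(robot.read_state()['dq'].round(3)); print(robot.close_job())"
```

```text
[-0.019  0.    -0.006 -0.005  0.001 -0.009]
the job is handed in; nothing more can be done
None
```

The job is done and handed in at about 41 s of the 120 s. `close_job` gives no verdict, so the results below rest on my own last checks.

I moved the terminal and fan caddies to the side tray, then rolled the board caddy to the bay and seated it in the test nest. The other two then went back on the track, fan in second place and terminal at the end stop.

**Last checks, from the final pictures and readings:**
- **Board:** its bar centre is about 3 mm from the nest centre (limit 9 mm). Before I let go, it would go no lower at a height that puts the foot within about 1 mm of the base. The pictures show it upright inside the lugs.
- **Fan and terminal:** the fan is about 2 mm and the terminal about 5 mm from where they started (limit 20 mm), in line with the track. Their bars are at the height expected for caddies standing on the rollers, to within about 3 mm.
- **Robot and bench:** the arm is clear of everything and at rest. I never went near the side cutters or the flux pot, but I did not measure their positions again at the end.

**One disagreement:** the pictures showed the fingertips about 32 mm higher than the reported tool position. The first try at gripping the terminal caddy showed this. I went by the pictures and lowered all grasps to match, and every grip then closed at the bar's 12 mm thickness.

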